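Park the feed lever, load the tip dresser, set the feed

ROBOT

A 7-joint arm with a two-finger parallel gripper is mounted at the origin on the work surface. World frame = base frame: x ahead of the robot, y to its left, z up, the work surface at z = 0. Lengths are in m, angles in degrees, forces in N, time in s.
With the tool pointing down it reaches from about 0.425 to 0.875 m from the base axis. Payload 4.7 kg.
Tool frame: the origin (TCP) lies midway between the tips of the shut fingers; the grasp point (between the pads) lies 19 mm behind it; z points along the fingers, y is the line along which they close (so a half turn about z gives the same grasp; the last joint's range is limited). The gripper opens to 87 mm and grips with 3 to 60 N. Pads are 19 mm wide; open, the fingers measure 117 mm over their backs; the gripper's body (75 mm by 190 mm) begins 51 mm behind the grasp point.
Start: joints at [0.808, 18.392, -4.016, 83.108, 1.295, 78.541, -3.26], TCP at [0.65, -0, 0.192] pointing down, gripper open.
Joint ranges: [-163.93, 163.93], [-17.29, 119.83], [-79.2, 71.16], [3.27, 140.29], [-89.18, 269.18], [5.43, 117.66], [-154.24, 154.24]. Speed limits (degrees/s): [147.25, 147.25, 180, 180, 180, 180, 180].

INTERFACE

Orientations are given as [roll, pitch, yaw] about the fixed x, y, z axes, in that order (R = Rz(yaw) Ry(pitch) Rx(roll)).
In Python, from cell import env gives the robot as it stands.
- The arm moves only by the tool step_arm, never from a script. Its argument "moves" is a list of rows, each an object with "dp": the shift along the tool's x, y, z in mm, a list of three; "dr": the turn, a rotation vector about the tool's x, y, z in rad, a list of three; "fingers": the closure, from 0 (fully open) to 1 (shut). In form: [{"dp": [dx, dy, dz], "dr": [ax, ay, az], "fingers": fingers}, ...]. A call has exactly 5 rows; each row shifts and turns the commanded pose from where the row before left it, along the tool's axes as they then stand; what a row does not reach is not made up. A row lasts 1/8 s, in which the tool goes at most 62.5 mm and 10.7 degrees, less where a joint would pass 70% of its speed; a pose out of reach is approached as far as the arm can. A call with a gripper value outside its range is refused whole. The fingers move at their own pace and stop on an object; "squeeze" is the grip in N (left out, the last holds). Time passes only in rows, so rows that do not move let the fingers close, or fill a call up. It gives the time, the measured TCP pose, the force, the opening and the grip force at its end, in the units of the state.
- env.get_obs(): the state, without advancing time (a new reading comes with each control period).
- env.read_camera(name): name is "scene" or "side" or "wrist"; returns the picture (384x512x3 uint8, red, green, blue); there is no depth.
- env.camera_model(name): a dict with "fx", "fy", "cx", "cy" (pixels), "k1" (the pictures are not rectified: a ray, as slopes to the right and down, at radius r is drawn at 1 + k1 r^2 times it, then the intrinsics apply), "R" (3x3) and "t" (3): a world point X has camera coordinates R X + t. Camera axes: x right, y down, z forward; pixel columns grow to the right and rows downward; lengths in m; the calibration is good to about 2 mm. A picture is of the moment at which its call begins: read the wrist's pose just before it. camera_model takes no time and is no camera call; for the wrist camera it gives the pose at the moment of the call.
- env.sign_off(): hands the job in; it is judged then, once.
The state is a dict: "time_s": time; "qpos": joint angles; "joint_velocities": joint speeds; "effort": joint torques, N m; "tool_pos": TCP position; "tool_rot": TCP orientation; "force": force on the tool from outside, world axes, zero at the start; "wrist_torque": the same for the moment, N m; "grip_width": finger opening in m; "grasp_force": force on a finger pad.
Only numpy, scipy, OpenCV 4.12 (cv2) and the standard library are available. Lean on these libraries where they do the work, as an engineer would, in place of code of your own. Each camera call takes 0.05 s, during which the arm holds its last target. There are 200 camera calls.

TASK

Get the tip dresser ready for its next run. First reach under the clear guard and swing the ball-ended feed lever fully left (towards the round pad), to its stop; with it there, take the dome-ended copper electrode cap out of the pocket tray and stand it upright, dome up, in the middle of the dresser's round pad, and let go of it. Then swing the lever back until it lines up with the pointer on the quadrant plate behind it, and let go. Do not knock the guard, and leave the pointer, the other tray parts and everything else on the bench as they are.

Things in the scene. Friction and masses are not known exactly. Their poses are not given: they have to be found in the camera images.
- dresser: the tip dresser, a fixed grey machine. Origin on the table under the lever hinge; x points away from the robot, y left, z up (its place and yaw vary). Base plate x -80 to +150, y -140 to +250 mm, 20 mm thick. Behind the lever an aluminium quadrant plate, x +27 to +33 mm, reaching at most 76 mm from the hinge axis, and a gearbox block.
- pad_top (a point): centre of the flat top of the dresser's round steel pad, 48 mm in diameter, 32 mm above the table; in the dresser's frame at x -50, y +200 mm (to the left of the lever).
- feed_lever (a joint): angle of the feed lever, rad: 0 is upright, positive leans right (the dresser's -y), negative left; the hinge lies along the dresser's x. Its stops are at -0.85 (fully left) and 0.85. It moves freely against friction (about 0.22 N m, some 2 N at the knob) and stays where it is left. It starts between -0.35 and 0.75.
- lever_knob (a point): centre of the black ball knob, 28 mm in diameter, at the end of the lever: 125 mm from the hinge axis, on a straight 10 mm steel stem. Its z axis points from the hinge along the lever. The knob stands at x = 0 of the dresser and swings in the dresser's y-z plane.
- lever_hinge (a point): point on the lever's hinge axis under the knob's path, 55 mm above the table, x 0, y 0 of the dresser; axes as the dresser's.
- pointer (a joint): angle of the pointer about the same hinge axis, with the same zero and sign as the feed lever: the lever is lined up when both read the same. It is stiff (0.3 N m) and must not be shifted. It stands between -0.15 and 0.65.
- pointer_tip (a point): tip of the steel pointer, a thin 9 mm wide strip with a diamond-shaped head on the robot's side of the quadrant plate; tip 104 mm from the hinge axis, at x +25.5 mm of the dresser. Its z axis points from the hinge to the tip.
- guard: fixed clear sheet in a 10 mm dark steel frame over the lever; in the dresser's frame (its origin and axes too) x +15 to +64, y -120 to +120, z 245 to 255 mm, on two 12 mm posts at x +56, y -115 and +115. Open to the robot. An upright gripper over the knob does not fit below it: come from the robot's side, tool tilted about 30 degrees.
- guard_edge (a point): middle of the guard's lower front edge (towards the robot), 245 mm above the table, x +15 of the dresser.
- tray: fixed grey pocket tray, 150 (its x) x 102 (its y) x 16 mm, with six square pockets 27 mm wide and 8 mm deep at x -48, 0, +48 and y -24, +24 mm; five are filled, in an order that changes. Origin at the centre of its underside.
- cap: the copper electrode cap: a round bullet shape with a domed end up, 18 mm in diameter (straight for its lower 21 mm), 30 mm tall, about 50 g, the tallest part in the tray. Origin at the centre of its underside, z up through the dome. Stands in a pocket whose floor is 8 mm above the table, so 22 mm of it shows.
- plug: flat copper plug in the tray, 20 mm in diameter, 14 mm tall; stays. Origin under its centre.
- sleeve: copper sleeve with a 12 mm bore in the tray, 22 mm in diameter, 18 mm tall; stays. Origin under its centre.
- nut: steel hexagon nut in the tray, 22 mm across corners, 13 mm tall; stays. Origin under its centre.
- flat_tip: copper stepped tip in the tray, foot 22 mm in diameter, 12 mm stem with a flat end, 20 mm tall; stays. Origin under its centre.
- spray: white spray can, 52 mm in diameter, 150 mm tall, standing on the far left corner of the dresser's base plate. Origin under its centre.
- tin: small open steel pot with two side handles, 48 mm in diameter without them, 32 mm tall, standing on the base plate on the robot's side of the lever. Origin under its centre.
- funnel: aluminium funnel standing mouth down, 92 mm wide at the foot, 130 mm tall. Origin under its centre.
- flange: steel pipe flange lying flat, 90 mm in diameter, 14 mm thick. Origin under its centre.
- hammer: hammer lying on the table left of the tray, about 300 mm long, under 40 mm tall. Origin under its middle.
- disc: reddish brown grinding disc lying flat, 100 mm in diameter, 6 mm thick. Origin under its centre.

How it is judged:
By the outcome, as a careful person would: the job done as asked, in the order asked, and still so for the second after the job is handed in, with the robot touching nothing.
It also fails if it takes over 72 s, if anything falls off the work surface, if the arm or the gripper's body presses on something with over 40 N, if the wrist force passes 120 N, or if a joint passes its speed limit or range.

## Working session

There is one attempt and no reset: what is moved stays moved. The work goes in short steps, Python scripts to look and compute and a tool call to move; the robot and the scene stay as the last step left them, time stands still between calls to the robot, and variables do not carry over. Pictures are saved under pics/ and viewed, at most 10 in all, crops included, and the job is handed in when it is done.

Besides the shell and the picture viewer there is one more tool, called after "Call:" as name([rows], argument=value, ...), one row to a line, values as JSON. step_arm: Moves the arm, as the interface text tells. Its arguments: {"type":"object","properties":{"moves":{"type":"array","items":{"type":"object","properties":{"dp":{"type":"array","items":{"type":"number"}},"dr":{"type":"array","items":{"type":"number"}},"fingers":{"type":"number"}}}},"squeeze":{"type":"number"}},"required":["moves"]}

```bash
ls; mkdir -p pics
python3 - <<'E'
from cell import env
import cv2
for n in ("scene","side"):
    im=env.read_camera(n); m=env.camera_model(n)
    cv2.imwrite(f"pics/{n}0.png",im[:,:,::-1])
    print(n,m)
o=env.get_obs();print(o["time_s"],o["tool_pos"],o["tool_rot"],o["grip_width"])
E
python3 -c "
import cv2
for n in ('scene','side'):
    im=cv2.imread(f'pics/{n}0.png'); cv2.imwrite(f'pics/{n}0b.png',cv2.resize(im,(800,600),interpolation=cv2.INTER_CUBIC))"
```

```text
pics
scene {'fx': 362.785822728367, 'fy': 362.785822728367, 'cx': 258.59797804018064, 'cy': 191.7472994679002, 'k1': -0.1138937875447338, 'R': array([[ 0.64477855,  0.76417491, -0.01724324],
       [ 0.41483403, -0.36878884, -0.83180979],
       [-0.64200728,  0.52918002, -0.55479289]]), 't': array([-0.41179523, -0.0829021 ,  1.6511032 ])}
side {'fx': 448.7347942433585, 'fy': 448.7347942433585, 'cx': 251.87569711981493, 'cy': 192.879943409803, 'k1': -0.13943315398644957, 'R': array([[-0.90065104, -0.43425457, -0.01583258],
       [-0.25507827,  0.5578314 , -0.78978428],
       [ 0.35179934, -0.70728148, -0.61318033]]), 't': array([0.54919232, 0.2433423 , 1.18412319])}
0.1 [ 6.49434124e-01 -3.83746965e-05  1.90639443e-01] [-1.79897807e+02  4.81443129e-03  9.00015106e+01] 0.08701527172164684
```

View pics/scene0b.png

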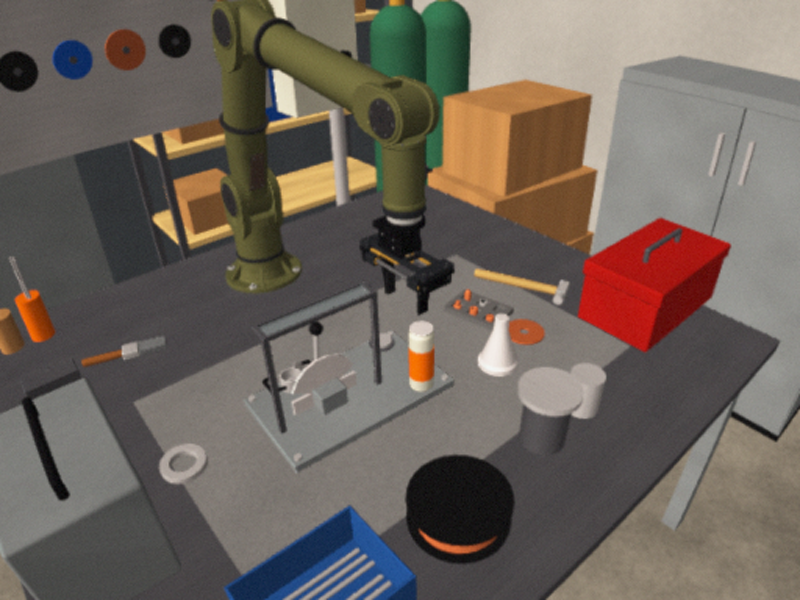

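View pics/side0b.png

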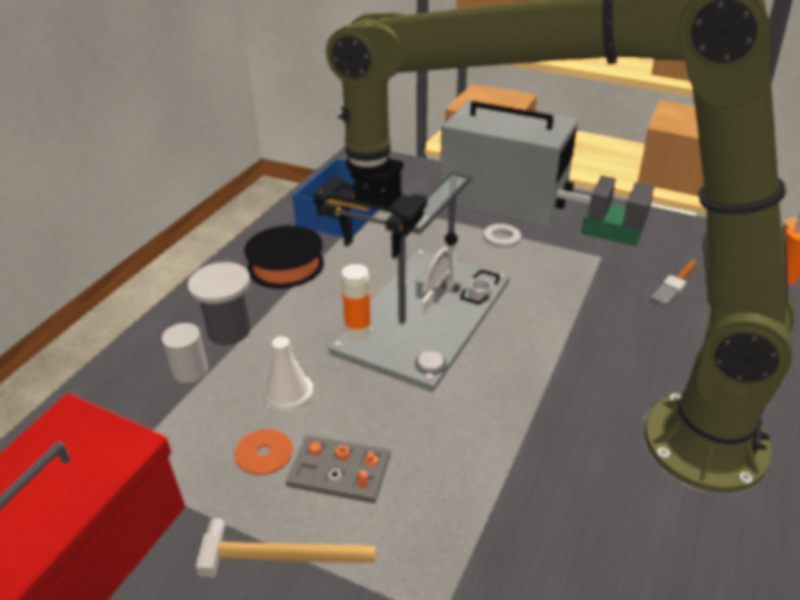

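The side view shows the pad at (431,357) and the knob at (452,239), with the tray around (340,467) and the cap probably at (363,478). The scene view shows the knob at (316,328). All pixels are at the 800-wide scale.

```bash
cat > h.py <<'E'
import numpy as np, cv2
from scipy.optimize import least_squares
from scipy.spatial.transform import Rotation as Ro
def proj(m,X):
    c=np.atleast_2d(X)@np.array(m["R"]).T+m["t"]; s=c[:,:2]/c[:,2:]
    s=s*(1+m["k1"]*(s**2).sum(1,keepdims=True))
    return s*[m["fx"],m["fy"]]+[m["cx"],m["cy"]]
def ray(m,p):
    K=np.array([[m["fx"],0,m["cx"]],[0,m["fy"],m["cy"]],[0,0,1]])
    s=cv2.undistortPoints(np.array([[p]],float),K,np.array([m["k1"],0,0,0]))[0,0]
    R=np.array(m["R"]); return -R.T@m["t"], R.T@np.array([s[0],s[1],1.])
def onz(m,p,z):
    o,d=ray(m,p); return o+d*(z-o[2])/d[2]
def dres(q,P):
    P=np.atleast_2d(P); c,s=np.cos(q[2]),np.sin(q[2])
    return P@np.array([[c,-s,0],[s,c,0],[0,0,1]]).T+[q[0],q[1],0]
def knob(a,r=.125,x=0): return np.array([x,-r*np.sin(a),.055+r*np.cos(a)])
E
python3 - <<'E'
from h import *
from cell import env
S=env.camera_model("scene"); D=env.camera_model("side"); k=1.5625
obs=[(D,(431,357),(-.05,.2,.032)),(D,(333,347),(.15,.25,.02)),(D,(435,380),(-.08,.25,.02)),(D,(508,275),(-.08,-.14,.02)),
(S,(297,458),(.15,-.14,.02)),(S,(248,401),(-.08,-.14,.02)),(S,(452,378),(.15,.25,.02))]
kn=[(D,(452,239)),(S,(316,328))]
def f(q):
    r=[proj(m,dres(q,X))[0]-np.array(p)/k for m,p,X in obs]+[proj(m,dres(q,knob(q[3])))[0]-np.array(p)/k for m,p in kn]
    return np.concatenate(r)
for a in (0.,.5): 
    s=least_squares(f,[.7,-.1,0,a],loss="soft_l1"); print(s.x,np.round(s.fun.reshape(-1,2),1).tolist())
for n,p in dict(c1=(305,436),c2=(390,455),c3=(375,497),c4=(288,485)).items(): print(n,onz(D,np.array(p)/k,.016))
print("cap",onz(D,np.array((363,479))/k,.025), onz(S,np.array((468,296))/k,.025))
E
```

```text
[ 0.5559784  -0.16718624 -0.0297394  -0.11087035] [[0.7, 0.6], [-3.0, 0.0], [0.2, 2.7], [0.5, -1.2], [-0.5, 5.6], [-3.9, -1.4], [1.1, -0.6], [-1.1, -0.9], [0.0, -0.2]]
[ 0.5559784  -0.16718624 -0.0297394  -0.11087035] [[0.7, 0.6], [-3.0, 0.0], [0.2, 2.7], [0.5, -1.2], [-0.5, 5.6], [-3.9, -1.4], [1.1, -0.6], [-1.1, -0.9], [0.0, -0.2]]
c1 [0.6374504  0.29143994 0.016     ]
c2 [0.48738501 0.26685504 0.016     ]
c3 [0.47146715 0.3534561  0.016     ]
c4 [0.60818817 0.39277501 0.016     ]
cap [0.50136218 0.33612383 0.025     ] [0.51486274 0.32348633 0.025     ]
```

Run:
```python
from cell import env
import cv2,numpy as np
s=cv2.imread("pics/scene0.png")[170:310,145:305]  # 160x140 
d=cv2.imread("pics/side0.png")[110:250,200:360]
w=env.read_camera("wrist")[:,:,::-1]; cv2.imwrite("pics/w0.png",w); print(env.camera_model("wrist"))
t=np.hstack([cv2.resize(x,(400,350),interpolation=cv2.INTER_CUBIC) for x in (s,d)])
b=np.zeros((250,800,3),np.uint8); b[:,:333]=cv2.resize(w,(333,250))
t2=cv2.imread("pics/side0.png")[270:325,180:255]
b[:,340:340+341]=cv2.resize(t2,(341,250),interpolation=cv2.INTER_CUBIC)
cv2.imwrite("pics/c1.png",np.vstack([t,b]))
```

```text
{'fx': 301.6667987520674, 'fy': 301.6667987520674, 'cx': 259.01137351794483, 'cy': 191.51181735511977, 'k1': 0.0178748031164861, 'R': array([[ 9.99999483e-01,  3.56412511e-04, -9.52700593e-04],
       [ 5.89101264e-04, -9.66468275e-01,  2.56785371e-01],
       [-8.29233380e-04, -2.56785799e-01, -9.66467985e-01]]), 't': array([-0.64982329, -0.0317114 ,  0.38895611])}
```

View pics/c1.png

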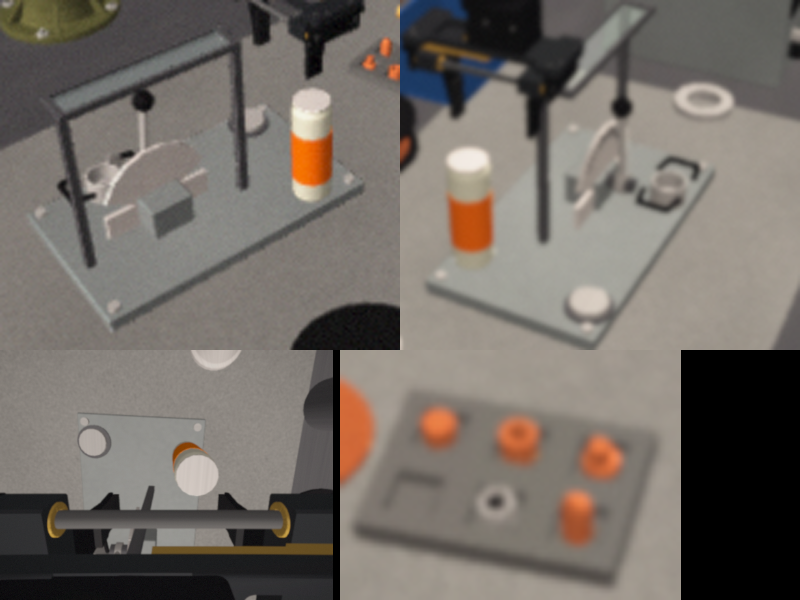

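Run:
```python
from h import *
from cell import env
S=env.camera_model("scene"); D=env.camera_model("side"); W=env.camera_model("wrist")
cs=lambda u,v:(145+u/2.5,170+v/2.5)
cd=lambda u,v:(200+(u-400)/2.5,110+v/2.5)
cw=lambda u,v:(u*1.5375,(v-350)*1.536)
ct=lambda u,v:(180+(u-340)*75/341,270+(v-350)*.22)
obs=[(S,cs(28,215),(-.08,-.14,.02)),(S,cs(112,319),(.15,-.14,.02)),(S,cs(362,183),(.15,.25,.02)),(S,cs(248,120),(-.05,.2,.032)),
(S,cs(90,264),(.056,-.115,.02)),(S,cs(242,187),(.056,.115,.02)),
(D,cd(430,285),(.15,.25,.02)),(D,cd(597,340),(-.08,.25,.02)),(D,cd(713,168),(-.08,-.14,.02)),(D,cd(589,302),(-.05,.2,.032)),(D,cd(543,240),(.056,.115,.02)),
(W,cw(94,443),(-.05,.2,.032)),(W,cw(79,413.5),(-.08,.25,.02)),(W,cw(204.5,420),(.15,.25,.02))]
kn=[(D,cd(622,107)),(S,cs(143,100))]
def f(q):
    r=[proj(m,dres(q,X))[0]-np.array(p) for m,p,X in obs]+[proj(m,dres(q,knob(q[3])))[0]-np.array(p) for m,p in kn]
    return np.concatenate(r)
s=least_squares(f,[.7,-.1,0,0.],loss="soft_l1"); print(s.x,np.round(s.fun.reshape(-1,2),1).tolist())
print("pad",dres(s.x,[-.05,.2,.032]))
for n,p in dict(c1=(408,388),c2=(658,438),c3=(614,572),c4=(357,525)).items(): print(n,onz(D,ct(*p),.016))
print("cap",onz(D,ct(578,510),.030), onz(S,np.array((468,294))/1.5625,.030))
```

```text
[ 0.55690783 -0.16845408 -0.04494678 -0.11632469] [[-1.5, -0.9], [-1.5, 1.4], [0.8, -0.8], [-0.4, -1.0], [-0.3, 0.3], [-0.1, -0.1], [-2.6, -3.0], [-1.7, -0.7], [0.7, -2.3], [-0.2, -2.3], [-0.1, -1.0], [-1.6, 0.4], [-3.5, -0.6], [3.5, -0.9], [-0.9, -0.9], [0.1, 0.0]]
pad [[0.51594465 0.03359052 0.032     ]]
c1 [0.63929791 0.28965317 0.016     ]
c2 [0.48928073 0.2609282  0.016     ]
c3 [0.46985013 0.35521612 0.016     ]
c4 [0.61268936 0.38835615 0.016     ]
cap [0.50125789 0.33569988 0.03      ] [0.51338313 0.32467215 0.03      ]
```

```bash
cat >> h.py <<'E'
Q=np.array([.5569,-.1685,-.045])   # dresser pose
def rot(yaw,tilt=0):
    # fingers point down and, with tilt, forward (away from robot); yaw=180: camera on the robot's side
    return Ro.from_euler("z",yaw,degrees=True)*Ro.from_euler("y",tilt if abs(yaw)>90 else -tilt,degrees=True)*Ro.from_euler("x",180,degrees=True)
def cur(env):
    o=env.get_obs(); return np.array(o["tool_pos"]),Ro.from_euler("xyz",o["tool_rot"],degrees=True)
def plan(p0,r0,p1,r1,n,f):
    import json
    rv=(r0.inv()*r1).as_rotvec()/n; out=[]
    for i in range(n):
        r=r0*Ro.from_rotvec(rv*i)
        out.append({"dp":[round(float(x),1)+0. for x in r.inv().apply((p1-p0)/n)*1e3],"dr":[round(float(x),3)+0. for x in rv],"fingers":f})
    print(len(out)); 
    for i in range(0,n,5): print(json.dumps(out[i:i+5]))
E
python3 - <<'E'
from h import *
from cell import env
p0,r0=cur(env); yaw=180+np.degrees(Q[2])
r1=rot(yaw); p1=np.array([.48,.03,.24]); r2=rot(yaw,35); print(r2.as_matrix().round(2))
p2=dres(Q,[-.065,.0145,.27])[0]; print(p2)
plan(p0,r0,p1,r1,10,.48); plan(p1,r1,p2,r2,5,.48)
E
```

```text
[[-0.82  0.04  0.57]
 [ 0.04  1.   -0.03]
 [-0.57  0.   -0.82]]
[ 0.49261808 -0.15109067  0.27      ]
10
[{"dp": [3.0, -17.0, -4.9], "dr": [0.0, 0.0, -0.153], "fingers": 0.48}, {"dp": [5.5, -16.3, -4.9], "dr": [0.0, 0.0, -0.153], "fingers": 0.48}, {"dp": [8.0, -15.3, -4.9], "dr": [0.0, 0.0, -0.153], "fingers": 0.48}, {"dp": [10.2, -13.9, -4.9], "dr": [0.0, 0.0, -0.153], "fingers": 0.48}, {"dp": [12.2, -12.2, -4.9], "dr": [0.0, 0.0, -0.153], "fingers": 0.48}]
[{"dp": [13.9, -10.2, -4.9], "dr": [0.0, 0.0, -0.153], "fingers": 0.48}, {"dp": [15.3, -8.0, -4.9], "dr": [0.0, 0.0, -0.153], "fingers": 0.48}, {"dp": [16.3, -5.5, -4.9], "dr": [0.0, 0.0, -0.153], "fingers": 0.48}, {"dp": [17.0, -3.0, -4.9], "dr": [0.0, 0.0, -0.153], "fingers": 0.48}, {"dp": [17.2, -0.4, -4.9], "dr": [0.0, 0.0, -0.153], "fingers": 0.48}]
5
[{"dp": [-4.2, -36.1, -6.0], "dr": [0.0, -0.122, 0.0], "fingers": 0.48}, {"dp": [-4.9, -36.1, -5.4], "dr": [0.0, -0.122, 0.0], "fingers": 0.48}, {"dp": [-5.5, -36.1, -4.8], "dr": [0.0, -0.122, 0.0], "fingers": 0.48}, {"dp": [-6.0, -36.1, -4.1], "dr": [0.0, -0.122, 0.0], "fingers": 0.48}, {"dp": [-6.5, -36.1, -3.3], "dr": [0.0, -0.122, 0.0], "fingers": 0.48}]
```

Call:
step_arm([
  {"dp": [3,-17,-5],"dr": [0,0,-0.153],"fingers": 0.48},
  {"dp": [5.5,-16.5,-5],"dr": [0,0,-0.153],"fingers": 0.48},
  {"dp": [8,-15.5,-5],"dr": [0,0,-0.153],"fingers": 0.48},
  {"dp": [10,-14,-5],"dr": [0,0,-0.153],"fingers": 0.48},
  {"dp": [12,-12,-5],"dr": [0,0,-0.153],"fingers": 0.48},
])

```text
time_s: 0.78
tool_pos: [0.5642, 0.0146, 0.2165]
tool_rot: [-180.0, -0.0, 134.1]
force: [-0.3, 1.2, 1.2]
grip_width: 0.0483
grasp_force: 0.0
```

Call:
step_arm([
  {"dp": [14,-10,-5],"dr": [0,0,-0.153],"fingers": 0.48},
  {"dp": [15.5,-8,-5],"dr": [0,0,-0.153],"fingers": 0.48},
  {"dp": [16.5,-5.5,-5],"dr": [0,0,-0.153],"fingers": 0.48},
  {"dp": [17,-3,-5],"dr": [0,0,-0.153],"fingers": 0.48},
  {"dp": [17,-0.5,-5],"dr": [0,0,-0.153],"fingers": 0.48},
])

```text
time_s: 1.4
tool_pos: [0.4792, 0.0297, 0.2415]
tool_rot: [-180.0, -0.0, 178.0]
force: [0.3, 0.3, -0.2]
grip_width: 0.0455
grasp_force: 0.0
```

Call:
step_arm([
  {"dp": [-4,-36,-6],"dr": [0,-0.122,0],"fingers": 0.48},
  {"dp": [-5,-36,-5.5],"dr": [0,-0.122,0],"fingers": 0.48},
  {"dp": [-5.5,-36,-5],"dr": [0,-0.122,0],"fingers": 0.48},
  {"dp": [-6,-36,-4],"dr": [0,-0.122,0],"fingers": 0.48},
  {"dp": [-6.5,-36,-3.5],"dr": [0,-0.122,0],"fingers": 0.48},
])

```text
time_s: 2.02
tool_pos: [0.5328, -0.1434, 0.2476]
tool_rot: [178.8, 29.7, 177.7]
force: [0.9, 0.4, -0.2]
grip_width: 0.045
grasp_force: 0.0
```

Run:
```python
from h import *
from cell import env
import pickle
o=env.get_obs(); print(o["time_s"],o["tool_pos"],o["tool_rot"],o["grip_width"],o["force"])
m=env.camera_model("wrist"); w=env.read_camera("wrist"); pickle.dump((m,w),open("w1.pkl","wb"))
cv2.imwrite("pics/w1.png",cv2.resize(w[:,:,::-1],(800,600),interpolation=cv2.INTER_CUBIC))
```

```text
2.025 [ 0.53279682 -0.14343132  0.24762967] [178.75176982  29.66873378 177.68976101] 0.045026336364890486 [ 0.89633518  0.44678243 -0.24532622]
```

View pics/w1.png

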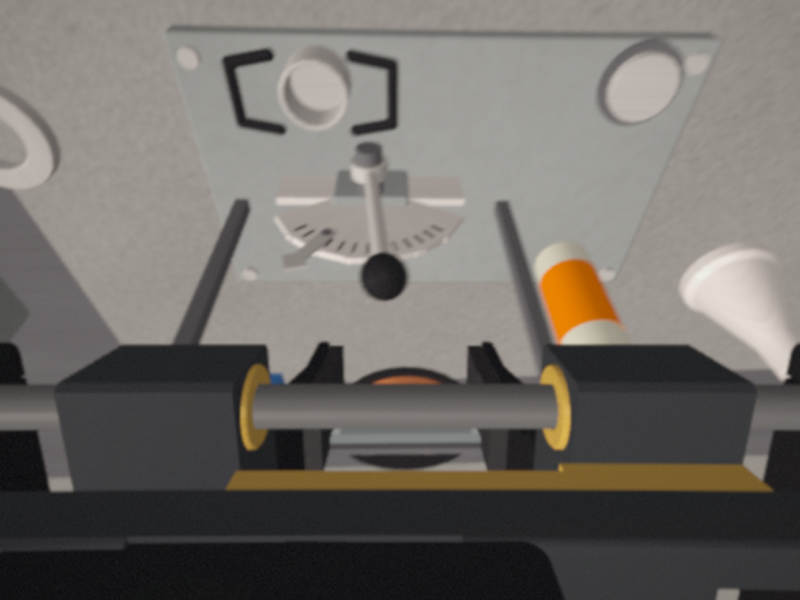

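The wrist view shows, at 800-wide scale, the knob at (384,277), the pointer with its tip near (283,266) leaning right, the pad at (642,85), and base corners at (170,32) and (717,38). I'll zoom in on the pointer and refit.

Run:
```python
from h import *
from cell import env
import pickle
W1,w=pickle.load(open("w1.pkl","rb"))
c=w[95:195,165:300,::-1]; cv2.imwrite("pics/w1c.png",cv2.resize(c,(800,593),interpolation=cv2.INTER_CUBIC))
S=env.camera_model("scene"); D=env.camera_model("side")
cs=lambda u,v:(145+u/2.5,170+v/2.5)
cd=lambda u,v:(200+(u-400)/2.5,110+v/2.5)
k=lambda u,v:(u*.64,v*.64)
obs=[(S,cs(28,215),(-.08,-.14,.02)),(S,cs(112,319),(.15,-.14,.02)),(S,cs(362,183),(.15,.25,.02)),(S,cs(248,120),(-.05,.2,.032)),
(S,cs(90,264),(.056,-.115,.02)),(S,cs(242,187),(.056,.115,.02)),
(D,cd(589,302),(-.05,.2,.032)),(D,cd(543,240),(.056,.115,.02)),
(W1,k(642,85),(-.05,.2,.032)),(W1,k(717,40),(-.08,.25,.02)),(W1,k(170,31),(-.08,-.14,.02))]
kn=[(D,cd(622,107)),(S,cs(143,100)),(W1,k(384,277))]
def f(q):
    r=[proj(m,dres(q,X))[0]-np.array(p) for m,p,X in obs]+[proj(m,dres(q,knob(q[3])))[0]-np.array(p) for m,p in kn]
    r+=[proj(W1,dres(q,knob(q[4],.104,.0255)))[0]-k(282,267)]
    return np.concatenate(r)
s=least_squares(f,[.55,-.1,0,0.,.4],loss="soft_l1"); print(s.x,np.round(s.fun.reshape(-1,2),1).tolist())
print("pad",dres(s.x,[-.05,.2,.032]))
def ov(q,a): return [ (np.array(proj(W1,dres(q,P))[0])-[165,95])*800/135 for P in a]
```

```text
[ 0.55588096 -0.16722677 -0.04838344 -0.09870491  0.57084683] [[-1.3, -1.4], [-1.5, 1.0], [0.9, -0.9], [-0.2, -1.1], [-0.3, -0.1], [0.1, -0.4], [-0.3, -1.9], [-0.1, -0.8], [2.0, 3.3], [6.2, -0.5], [-6.0, 0.2], [-0.4, -1.0], [-0.3, -0.1], [0.1, 0.1], [-0.3, 0.9]]
pad [[0.51561238 0.03495741 0.032     ]]
```

View pics/w1c.png

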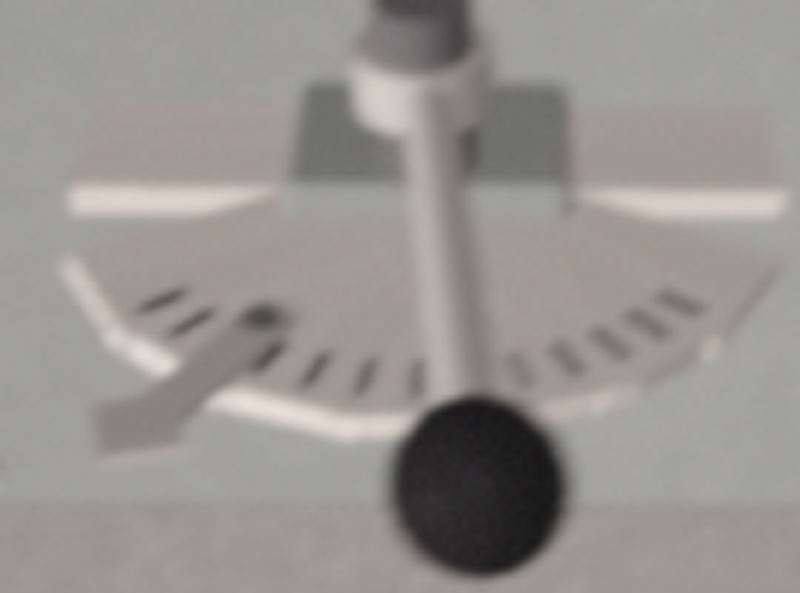

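```bash
cat > fit.py <<'E'
from h import *
from cell import env
import pickle
W1,w=pickle.load(open("w1.pkl","rb"))
S=env.camera_model("scene"); D=env.camera_model("side")
cs=lambda u,v:(145+u/2.5,170+v/2.5)
cd=lambda u,v:(200+(u-400)/2.5,110+v/2.5)
k=lambda u,v:(u*.64,v*.64); c=lambda u,v:(165+u/5.93,95+v/5.93)
obs=[(S,cs(28,215),(-.08,-.14,.02)),(S,cs(112,319),(.15,-.14,.02)),(S,cs(362,183),(.15,.25,.02)),(S,cs(248,120),(-.05,.2,.032)),
(S,cs(90,264),(.056,-.115,.02)),(S,cs(242,187),(.056,.115,.02)),
(D,cd(589,302),(-.05,.2,.032)),(D,cd(543,240),(.056,.115,.02)),
(0,k(642,85),(-.05,.2,.032)),(0,k(717,40),(-.08,.25,.02)),(0,k(170,31),(-.08,-.14,.02)),
(0,k(243,203),(.056,-.115,.02)),(0,k(502,204),(.056,.115,.02))]
kn=[(D,cd(622,107)),(S,cs(143,100)),(0,c(479,487))]
def f(q):
    W=dict(W1); dR=Ro.from_rotvec(q[5:8]).as_matrix(); W["R"]=dR@W1["R"]; W["t"]=dR@W1["t"]+q[8:11]
    P=lambda m,X:proj(m or W,dres(q,X))[0]
    r=[P(m,X)-np.array(p) for m,p,X in obs]+[P(m,knob(q[3]))-np.array(p) for m,p in kn]
    r+=[P(0,knob(q[4],.104,.0255))-c(100,461)]
    return np.concatenate(r+[q[5:8]/.005,q[8:11]/.003])
s=least_squares(f,[.55,-.1,0,0.,.4]+[0]*6,loss="soft_l1"); print(s.x[:5],s.x[5:].round(4).tolist(),np.round(s.fun[:34].reshape(-1,2),1).tolist())
print("pad",dres(s.x,[-.05,.2,.032]))
E
python3 fit.py
```

```text
[ 0.55596748 -0.1660432  -0.04582736 -0.09810965  0.55089831] [0.001, -0.003, -0.0004, -0.0006, -0.0008, 0.0031] [[-1.0, -1.4], [-1.0, 0.8], [1.1, -1.2], [-0.0, -1.3], [0.2, -0.2], [0.3, -0.6], [-0.3, -1.7], [-0.2, -0.5], [0.0, 3.1], [3.6, -0.4], [-5.2, 0.9], [0.5, 0.2], [-1.3, 0.3], [-0.6, -0.9], [-0.0, -0.2], [-0.0, -0.8], [0.3, -1.0]]
pad [[0.51518224 0.03603739 0.032     ]]
```

```bash
sed -i 's/^Q=.*/Q=np.array([.5560,-.1660,-.046])/' h.py
cat >> h.py <<'E'
YL=180+np.degrees(Q[2])
def lev(a,off,tilt=33,x=0.,up=0.): # TCP pose for pushing the knob at lever angle a
    k=knob(a); return dres(Q,[x,k[1]+off,k[2]-.008+up])[0],rot(YL,tilt)
E
python3 - <<'E'
from h import *
from cell import env
p,r=cur(env)
a=-.098
w0=lev(a,0,x=-.03,up=.078); plan(p,r,*w0,3,.48)
w=lev(a,.0); plan(*w0,*w,5,.48)
for t in (-.2,-.3,-.4,-.5,-.6,-.7,-.78): n=lev(t,.007); plan(*w,*n,1,.48); w=n
E
```

```text
3
[{"dp": [0.5, -0.3, -1.8], "dr": [0.006, -0.019, -0.001], "fingers": 0.48}, {"dp": [0.4, -0.3, -1.8], "dr": [0.006, -0.019, -0.001], "fingers": 0.48}, {"dp": [0.4, -0.3, -1.8], "dr": [0.006, -0.019, -0.001], "fingers": 0.48}]
5
[{"dp": [3.5, 0.0, 16.4], "dr": [0.0, 0.0, 0.0], "fingers": 0.48}, {"dp": [3.5, 0.0, 16.4], "dr": [0.0, 0.0, 0.0], "fingers": 0.48}, {"dp": [3.5, 0.0, 16.4], "dr": [0.0, 0.0, 0.0], "fingers": 0.48}, {"dp": [3.5, 0.0, 16.4], "dr": [0.0, 0.0, 0.0], "fingers": 0.48}, {"dp": [3.5, 0.0, 16.4], "dr": [0.0, 0.0, 0.0], "fingers": 0.48}]
1
[{"dp": [1.0, 19.6, 1.6], "dr": [0.0, 0.0, 0.0], "fingers": 0.48}]
1
[{"dp": [1.7, 12.1, 2.6], "dr": [0.0, 0.0, 0.0], "fingers": 0.48}]
1
[{"dp": [2.3, 11.7, 3.6], "dr": [0.0, 0.0, 0.0], "fingers": 0.48}]
1
[{"dp": [3.0, 11.3, 4.6], "dr": [0.0, 0.0, 0.0], "fingers": 0.48}]
1
[{"dp": [3.6, 10.7, 5.5], "dr": [0.0, 0.0, 0.0], "fingers": 0.48}]
1
[{"dp": [4.1, 9.9, 6.3], "dr": [0.0, 0.0, 0.0], "fingers": 0.48}]
1
[{"dp": [3.7, 7.4, 5.7], "dr": [0.0, 0.0, 0.0], "fingers": 0.48}]
```

Call:
step_arm([
  {"dp": [0.5,0,0],"dr": [0.006,-0.019,-0.001],"fingers": 0.48},
  {"dp": [0.5,-1,0],"dr": [0.006,-0.019,-0.001],"fingers": 0.48},
  {"dp": [0.5,0,0],"dr": [0.006,-0.019,-0.001],"fingers": 0.48},
  {"dp": [3.5,0,16],"dr": [0,0,0],"fingers": 0.48},
  {"dp": [3.5,0,16],"dr": [0,0,0],"fingers": 0.48},
])

```text
time_s: 2.7
tool_pos: [0.5548, -0.1499, 0.2116]
tool_rot: [179.5, 32.2, 177.7]
force: [0.1, 0.2, 0.7]
grip_width: 0.0454
grasp_force: 0.0
```

Run:
```python
from h import *
from cell import env
p,r=cur(env); print(p,r.as_euler("xyz",degrees=True))
w=lev(-.098,.0); plan(p,r,*w,5,.48)
```

```text
[ 0.55479733 -0.1498761   0.21159719] [179.50910742  32.20756298 177.72705452]
5
[{"dp": [4.0, -0.8, 7.0], "dr": [0.002, -0.003, 0.001], "fingers": 0.48}, {"dp": [4.0, -0.8, 7.0], "dr": [0.002, -0.003, 0.001], "fingers": 0.48}, {"dp": [4.0, -0.8, 7.0], "dr": [0.002, -0.003, 0.001], "fingers": 0.48}, {"dp": [4.0, -0.8, 7.0], "dr": [0.002, -0.003, 0.001], "fingers": 0.48}, {"dp": [4.0, -0.8, 7.0], "dr": [0.002, -0.003, 0.001], "fingers": 0.48}]
```

Call:
step_arm([
  {"dp": [4,-0.8,7],"dr": [0,0,0],"fingers": 0.48},
  {"dp": [4,-0.8,7],"dr": [0,0,0],"fingers": 0.48},
  {"dp": [4,-0.8,7],"dr": [0,0,0],"fingers": 0.48},
  {"dp": [4,-0.8,7],"dr": [0,0,0],"fingers": 0.48},
  {"dp": [4,-0.8,7],"dr": [0,0,0],"fingers": 0.48},
])

```text
time_s: 3.32
tool_pos: [0.5563, -0.1539, 0.1721]
tool_rot: [179.5, 32.2, 177.7]
force: [-0.9, 0.4, 0.6]
grip_width: 0.0452
grasp_force: 0.0
```

Call:
step_arm([
  {"dp": [1,10,1],"dr": [0,0,0],"fingers": 0.48},
  {"dp": [0.5,9,1],"dr": [0,0,0],"fingers": 0.48},
  {"dp": [1.7,12,2.6],"dr": [0,0,0],"fingers": 0.48},
  {"dp": [2.3,11.7,3.6],"dr": [0,0,0],"fingers": 0.48},
  {"dp": [0,0,0],"dr": [0,0,0],"fingers": 0.48},
])

```text
time_s: 3.95
tool_pos: [0.5573, -0.1095, 0.1624]
tool_rot: [179.5, 32.2, 177.8]
force: [-0.8, -0.2, -0.6]
grip_width: 0.045
grasp_force: 0.0
```

Run:
```python
from h import *
from cell import env
p,r=cur(env); print(p,r.as_euler("xyz",degrees=True),env.get_obs()["force"])
w=p,r
for t in (-.5,-.6,-.7,-.78,-.85,-.9): n=lev(t,.007); plan(*w,*n,1,.48); w=n
```

```text
[ 0.5572899  -0.1095495   0.16241836] [179.51733848  32.19166324 177.84911765] [-0.7549889  -0.1883727  -0.57919649]
1
[{"dp": [1.9, 10.4, 5.7], "dr": [0.013, -0.014, 0.007], "fingers": 0.48}]
1
[{"dp": [3.6, 10.7, 5.5], "dr": [0.0, 0.0, 0.0], "fingers": 0.48}]
1
[{"dp": [4.1, 9.9, 6.3], "dr": [0.0, 0.0, 0.0], "fingers": 0.48}]
1
[{"dp": [3.7, 7.4, 5.7], "dr": [0.0, 0.0, 0.0], "fingers": 0.48}]
1
[{"dp": [3.5, 6.0, 5.3], "dr": [0.0, 0.0, 0.0], "fingers": 0.48}]
1
[{"dp": [2.6, 4.0, 4.0], "dr": [0.0, 0.0, 0.0], "fingers": 0.48}]
```

Call:
step_arm([
  {"dp": [2,10.4,5.5],"dr": [0,0,0],"fingers": 0.48},
  {"dp": [3.6,10.7,5.5],"dr": [0,0,0],"fingers": 0.48},
  {"dp": [4,10,6.3],"dr": [0,0,0],"fingers": 0.48},
  {"dp": [3.7,7.4,5.7],"dr": [0,0,0],"fingers": 0.48},
  {"dp": [0,0,0],"dr": [0,0,0],"fingers": 0.48},
])

```text
time_s: 4.58
tool_pos: [0.5594, -0.0716, 0.1356]
tool_rot: [179.5, 32.1, 177.8]
force: [0.1, -0.5, -0.3]
grip_width: 0.0451
grasp_force: 0.0
```

Run:
```python
from h import *
from cell import env
import pickle
p,r=cur(env); print(p,r.as_euler("xyz",degrees=True),env.get_obs()["force"])
m=env.camera_model("wrist"); w=env.read_camera("wrist"); s=env.read_camera("scene"); d=env.read_camera("side")
for n,i in (("w2",w),("s2",s),("d2",d)): cv2.imwrite(f"pics/{n}.png",i[:,:,::-1])
pickle.dump((m,w),open("w2.pkl","wb"))
t=np.hstack([cv2.resize(x[:,:,::-1],(400,300),interpolation=cv2.INTER_AREA) for x in (w[:,:],s[170:290,145:305])])
b=np.hstack([cv2.resize(x[:,:,::-1],(400,300),interpolation=cv2.INTER_CUBIC) for x in (d[110:230,200:360],w[0:300,100:500])])
cv2.imwrite("pics/c2.png",np.vstack([t,b]))
```

```text
[ 0.55935007 -0.07159818  0.13559425] [179.49324179  32.14490657 177.77675771] [ 0.09151629 -0.4885999  -0.26482416]
```

View pics/c2.png

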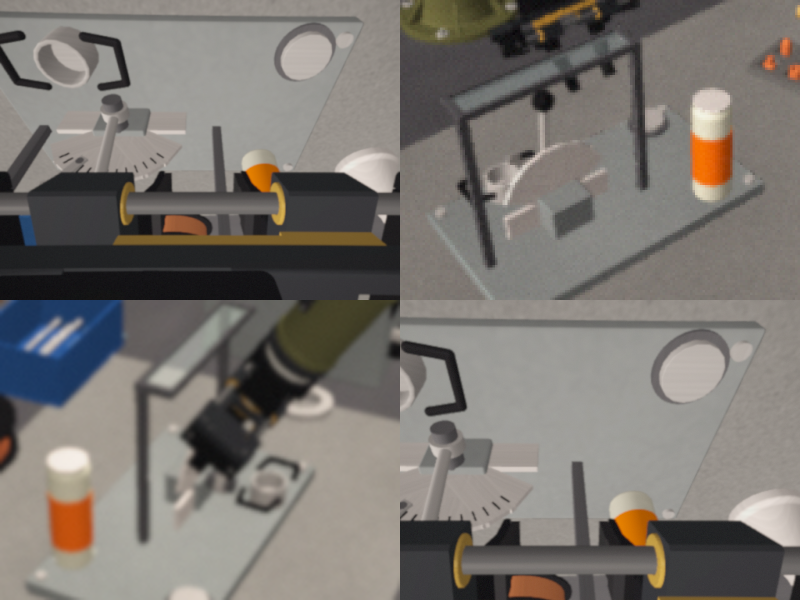

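Run:
```python
from h import *
from cell import env
S=env.camera_model("scene");D=env.camera_model("side")
p,r=cur(env)
for off in (-.022,.022):
    X=p+r.apply([0,off,0]); q=proj(S,X)[0]; print((q-[145,170])*2.5+[400,0], (proj(D,X)[0]-[200,110])*2.5+[0,300])
for X in ([.65+.043,0,.192],[.65-.043,0,.192]): print(proj(S,X)*1.5625,proj(D,X)*1.5625)
print(env.get_obs()["qpos"])
W=env.camera_model("wrist"); print(proj(W,dres(Q,knob(-.1)))*.78, proj(W,p)*.78, -np.array(W["R"]).T@W["t"], p-r.apply([0,0,.19]))
```

```text
[586.18445013 108.96068511] [199.06407248 457.66330857]
[614.32272687  95.91622117] [183.43309562 476.57749034]
[[420.40842975 322.72812743]] [[351.85991554 255.9013391 ]]
[[392.41485283 304.11793704]] [[393.2585746  266.80470004]]
[ 27.60685453 -12.94066847 -18.57752769 129.15270077 -14.88386625
  31.75920788 106.60480653]
[[ 93.23776959 215.95626937]] [[202.41812354 170.17696889]] [ 0.3984097  -0.06830175  0.26247702] [ 0.45872204 -0.07037773  0.29762468]
```

Run:
```python
from h import *
from cell import env
S=env.camera_model("scene");D=env.camera_model("side")
def tri(a,b):
    (o1,d1),(o2,d2)=ray(S,a),ray(D,b); A=np.array([d1,-d2]).T; t=np.linalg.lstsq(A,o2-o1,rcond=None)[0]; return o1+d1*t[0],o2+d2*t[1]
for a,b in (((422,312),(347,243)),((390,292),(398,256))): print(tri(np.array(a)/1.5625,np.array(b)/1.5625))
a=cv2.resize(cv2.imread("pics/scene0.png")[135:215,220:310],(400,355),interpolation=cv2.INTER_CUBIC)
b=cv2.resize(cv2.imread("pics/side0.png")[100:180,190:280],(400,355),interpolation=cv2.INTER_CUBIC)
c=cv2.imread("pics/w2.png")[150:384,100:500]
c=cv2.resize(c,(400,234)); 
cc=cv2.resize(cv2.imread("pics/s2.png")[160:220,190:290],(400,240),interpolation=cv2.INTER_CUBIC)[:234]
cv2.imwrite("pics/c3.png",np.vstack([np.hstack([a,b]),np.hstack([c,cc])]))
```

```text
(array([ 6.98203278e-01, -5.15526907e-04,  2.20363000e-01]), array([0.70076575, 0.00157757, 0.21961638]))
(array([0.59926825, 0.00093218, 0.21727553]), array([ 0.59736277, -0.00063073,  0.21812096]))
```

View pics/c3.png

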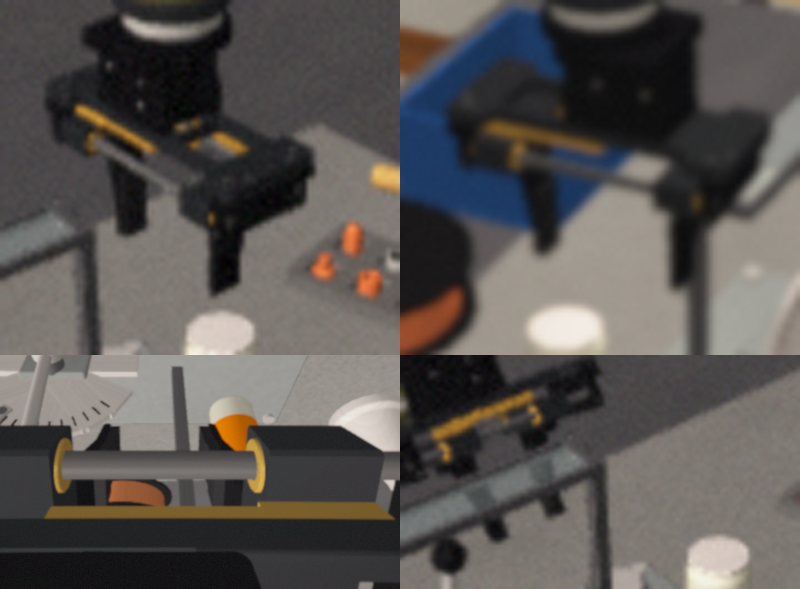

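Triangulated, the visible fingertips sit about 27 mm short of the reported TCP. That explains why the sweep passed over the knob without moving the lever. I'll measure this offset.

Run:
```python
from h import *
from cell import env
import pickle
S=env.camera_model("scene");D=env.camera_model("side")
p,r=cur(env); p0=np.array([.6494,0,.1906]); r0=Ro.from_euler("xyz",[180,0,90],degrees=True)
sc=lambda u,v:(220+u*.225,135+v*80/355); sd=lambda u,v:(190+(u-400)*.225,100+v*80/355); s2=lambda u,v:(190+(u-400)/4,160+(v-355)/4)
T=[(S,p0,r0,+1,.0435,sc(222,290)),(S,p0,r0,-1,.0435,sc(130,232)),(D,p0,r0,1,.0435,sd(543,250)),(D,p0,r0,-1,.0435,sd(680,285)),(S,p,r,1,.0225,s2(555,511)),(S,p,r,-1,.0225,s2(497,536))]
for m,P,R,s,h,px in T:
    f=lambda q:proj(m,P+R.apply([0,s*(h+q[1]),-q[0]]))[0]-px
    z=least_squares(f,[.02,.007]); print(z.x.round(4),z.cost)
W,_=pickle.load(open("w2.pkl","rb"))
for d in (0,.02,.027,.035):
    print(d,[proj(W,p+r.apply([x,s*h,-d]))[0].round(0).tolist() for x in(.0095,-.0095) for h in(.0225,) for s in (-1,1)])
```

```text
[0.0265 0.0041] 0.0
[0.0252 0.0073] 0.0
[0.025  0.0087] 4.0389678347315804e-28
[0.0252 0.0034] 1.6155871338926322e-27
[0.0309 0.0051] 4.0389678347315804e-28
[0.0316 0.0058] 1.6155871338926322e-27
0 [[224.0, 207.0], [292.0, 207.0], [225.0, 234.0], [291.0, 234.0]]
0.02 [[220.0, 217.0], [295.0, 217.0], [221.0, 246.0], [294.0, 246.0]]
0.027 [[219.0, 221.0], [296.0, 221.0], [220.0, 251.0], [295.0, 251.0]]
0.035 [[217.0, 226.0], [298.0, 226.0], [218.0, 258.0], [297.0, 258.0]]
```

```bash
cat >> h.py <<'E'
D_TIP=.027
def tipd(P,tilt=32,yaw=None):  # TCP pose putting the finger tips' midpoint at P in the dresser frame
    r=rot(YL if yaw is None else yaw,tilt); return dres(Q,P)[0]+r.apply([0,0,D_TIP]),r
def lev(a,off,tilt=32,x=0.,up=0.):
    k=knob(a); return tipd([x,k[1]+off,k[2]-.008+up],tilt)
E
python3 - <<'E'
from h import *
from cell import env
p,r=cur(env); k=knob(-.1)
A=tipd([-.012,.094,.207]); B=tipd([-.012,k[1],.207]); C=lev(-.1,0)
for a,b,n in (((p,r),A,2),(A,B,3),(B,C,5)): plan(*a,*b,n,.48)
w=C
for t in (-.2,-.3,-.4,-.5,-.6,-.7,-.78,-.85,-.9): n=lev(t,.007); plan(*w,*n,1,.48); w=n
E
```

```text
2
[{"dp": [-13.6, 0.5, -19.3], "dr": [0.006, 0.002, 0.002], "fingers": 0.48}, {"dp": [-13.6, 0.5, -19.3], "dr": [0.006, 0.002, 0.002], "fingers": 0.48}]
3
[{"dp": [0.0, -27.2, 0.0], "dr": [0.0, 0.0, 0.0], "fingers": 0.48}, {"dp": [0.0, -27.2, 0.0], "dr": [0.0, 0.0, 0.0], "fingers": 0.48}, {"dp": [0.0, -27.2, 0.0], "dr": [0.0, 0.0, 0.0], "fingers": 0.48}]
5
[{"dp": [1.7, 0.0, 7.3], "dr": [0.0, 0.0, 0.0], "fingers": 0.48}, {"dp": [1.7, 0.0, 7.3], "dr": [0.0, 0.0, 0.0], "fingers": 0.48}, {"dp": [1.7, 0.0, 7.3], "dr": [0.0, 0.0, 0.0], "fingers": 0.48}, {"dp": [1.7, 0.0, 7.3], "dr": [0.0, 0.0, 0.0], "fingers": 0.48}, {"dp": [1.7, 0.0, 7.3], "dr": [0.0, 0.0, 0.0], "fingers": 0.48}]
1
[{"dp": [1.0, 19.4, 1.6], "dr": [0.0, 0.0, 0.0], "fingers": 0.48}]
1
[{"dp": [1.6, 12.1, 2.6], "dr": [0.0, 0.0, 0.0], "fingers": 0.48}]
1
[{"dp": [2.3, 11.7, 3.6], "dr": [0.0, 0.0, 0.0], "fingers": 0.48}]
1
[{"dp": [2.9, 11.3, 4.6], "dr": [0.0, 0.0, 0.0], "fingers": 0.48}]
1
[{"dp": [3.5, 10.7, 5.5], "dr": [0.0, 0.0, 0.0], "fingers": 0.48}]
1
[{"dp": [4.0, 9.9, 6.4], "dr": [0.0, 0.0, 0.0], "fingers": 0.48}]
1
[{"dp": [3.6, 7.4, 5.7], "dr": [0.0, 0.0, 0.0], "fingers": 0.48}]
1
[{"dp": [3.4, 6.0, 5.4], "dr": [0.0, 0.0, 0.0], "fingers": 0.48}]
1
[{"dp": [2.5, 4.0, 4.1], "dr": [0.0, 0.0, 0.0], "fingers": 0.48}]
```

Call:
step_arm([
  {"dp": [-13.6,0.5,-19.3],"dr": [0,0,0],"fingers": 0.48},
  {"dp": [-13.6,0.5,-19.3],"dr": [0,0,0],"fingers": 0.48},
  {"dp": [0,-27.2,0],"dr": [0,0,0],"fingers": 0.48},
  {"dp": [0,-27.2,0],"dr": [0,0,0],"fingers": 0.48},
  {"dp": [0,-27.2,0],"dr": [0,0,0],"fingers": 0.48},
])

```text
time_s: 5.35
tool_pos: [0.5596, -0.1549, 0.1839]
tool_rot: [179.5, 32.3, 177.7]
force: [-0.4, 0.5, -0.2]
grip_width: 0.0452
grasp_force: 0.0
```

Call:
step_arm([
  {"dp": [0,0,0],"dr": [0,0,0],"fingers": 0.48},
  {"dp": [0,0,0],"dr": [0,0,0],"fingers": 0.48},
  {"dp": [1.7,0,7.3],"dr": [0,0,0],"fingers": 0.48},
  {"dp": [1.7,0,7.3],"dr": [0,0,0],"fingers": 0.48},
  {"dp": [0,0,0],"dr": [0,0,0],"fingers": 0.48},
])

```text
time_s: 5.98
tool_pos: [0.5639, -0.1527, 0.1677]
tool_rot: [179.5, 32.1, 177.7]
force: [-0.6, 0.0, 0.4]
grip_width: 0.0452
grasp_force: 0.0
```

Run:
```python
from h import *
from cell import env
p,r=cur(env); print(p,r.as_euler("xyz",degrees=True),env.get_obs()["force"])
plan(p,r,*lev(-.1,0),3,.48)
```

```text
[ 0.5639487  -0.15267695  0.16770527] [179.45344632  32.12726283 177.7397684 ] [-0.56825852  0.04566105  0.40345418]
3
[{"dp": [1.4, -0.5, 6.7], "dr": [0.004, 0.001, 0.002], "fingers": 0.48}, {"dp": [1.4, -0.5, 6.7], "dr": [0.004, 0.001, 0.002], "fingers": 0.48}, {"dp": [1.4, -0.4, 6.7], "dr": [0.004, 0.001, 0.002], "fingers": 0.48}]
```

Call:
step_arm([
  {"dp": [1.4,-0.5,6.7],"dr": [0,0,0],"fingers": 0.48},
  {"dp": [1.4,-0.5,6.7],"dr": [0,0,0],"fingers": 0.48},
  {"dp": [1.4,-0.5,6.7],"dr": [0,0,0],"fingers": 0.48},
  {"dp": [0.5,10,0.8],"dr": [0,0,0],"fingers": 0.48},
  {"dp": [0.5,9.4,0.8],"dr": [0,0,0],"fingers": 0.48},
])

```text
time_s: 6.6
tool_pos: [0.572, -0.1353, 0.1478]
tool_rot: [179.5, 32.2, 177.7]
force: [-0.3, -2.3, -0.1]
grip_width: 0.0454
grasp_force: 1.0
```

Call:
step_arm([
  {"dp": [1.6,12,2.6],"dr": [0,0,0],"fingers": 0.48},
  {"dp": [2.3,11.7,3.6],"dr": [0,0,0],"fingers": 0.48},
  {"dp": [2.9,11.3,4.6],"dr": [0,0,0],"fingers": 0.48},
  {"dp": [0,0,0],"dr": [0,0,0],"fingers": 0.48},
  {"dp": [0,0,0],"dr": [0,0,0],"fingers": 0.48},
])

```text
time_s: 7.22
tool_pos: [0.5731, -0.1003, 0.1351]
tool_rot: [179.5, 32.2, 177.7]
force: [-0.3, 0.2, -0.8]
grip_width: 0.0452
grasp_force: 0.0
```

Run:
```python
from h import *
from cell import env
p,r=cur(env); print(p,r.as_euler("xyz",degrees=True),env.get_obs()["force"])
s=env.read_camera("scene"); S=env.camera_model("scene")
g=s.max(2); x0,y0=180,185
sub=g[y0:225,x0:240]; n,l,st,ce=cv2.connectedComponentsWithStats((sub<45).astype(np.uint8))
print([(int(a[4]),(c+[x0,y0]).round(1).tolist()) for a,c in zip(st[1:],ce[1:]) if a[4]>8])
for a in (-.1,-.4,-.5,-.6,-.7,-.85): print(a,proj(S,dres(Q,knob(a))).round(1))
w=p,r
for t in (-.6,-.7,-.78,-.85,-.9): n=lev(t,.007); plan(*w,*n,1,.48); w=n
```

```text
[ 0.57311913 -0.10025032  0.13511334] [179.47195715  32.18053984 177.72211975] [-0.31751448  0.17328362 -0.76927948]
[(116, [184.3, 191.4]), (58, [199.4, 189.0]), (31, [222.7, 200.3]), (86, [211.8, 207.5])]
-0.1 [[202.3 209.7]]
-0.4 [[212.6 207.8]]
-0.5 [[215.7 207.9]]
-0.6 [[218.8 208.3]]
-0.7 [[221.6 209.1]]
-0.85 [[225.3 210.8]]
1
[{"dp": [3.9, 11.0, 6.9], "dr": [0.013, 0.003, 0.005], "fingers": 0.48}]
1
[{"dp": [4.0, 9.9, 6.4], "dr": [0.0, 0.0, 0.0], "fingers": 0.48}]
1
[{"dp": [3.6, 7.4, 5.7], "dr": [0.0, 0.0, 0.0], "fingers": 0.48}]
1
[{"dp": [3.4, 6.0, 5.4], "dr": [0.0, 0.0, 0.0], "fingers": 0.48}]
1
[{"dp": [2.5, 4.0, 4.1], "dr": [0.0, 0.0, 0.0], "fingers": 0.48}]
```

The finger is pushing the lever now, with -2.3 N and the knob moving. I'll continue to the stop.

Call:
step_arm([
  {"dp": [3.9,11,6.9],"dr": [0,0,0],"fingers": 0.48},
  {"dp": [4,10,6.4],"dr": [0,0,0],"fingers": 0.48},
  {"dp": [3.6,7.4,5.7],"dr": [0,0,0],"fingers": 0.48},
  {"dp": [3.4,6,5.4],"dr": [0,0,0],"fingers": 0.48},
  {"dp": [0,0,0],"dr": [0,0,0],"fingers": 0.48},
])

```text
time_s: 7.9
tool_pos: [0.5744, -0.065, 0.1061]
tool_rot: [179.5, 32.1, 177.8]
force: [0.2, -1.1, 0.6]
grip_width: 0.0453
grasp_force: 0.0
```

Call:
step_arm([
  {"dp": [0,2,0],"dr": [0,0,0],"fingers": 0.48},
  {"dp": [0,0,0],"dr": [0,0,0],"fingers": 0.48},
  {"dp": [0,2,0],"dr": [0,0,0],"fingers": 0.48},
  {"dp": [0,0,0],"dr": [0,0,0],"fingers": 0.48},
  {"dp": [0,0,0],"dr": [0,0,0],"fingers": 0.48},
])

```text
time_s: 8.52
tool_pos: [0.5748, -0.0637, 0.1069]
tool_rot: [179.5, 32.2, 177.6]
force: [1.0, -4.7, -2.3]
grip_width: 0.0454
grasp_force: 2.4
```

Call:
step_arm([
  {"dp": [0,2,0],"dr": [0,0,0],"fingers": 0.48},
  {"dp": [0,2,0],"dr": [0,0,0],"fingers": 0.48},
  {"dp": [0,0,0],"dr": [0,0,0],"fingers": 0.48},
  {"dp": [0,0,0],"dr": [0,0,0],"fingers": 0.48},
  {"dp": [0,0,0],"dr": [0,0,0],"fingers": 0.48},
])

```text
time_s: 9.15
tool_pos: [0.5749, -0.0634, 0.1069]
tool_rot: [179.7, 32.3, 177.4]
force: [3.1, -13.4, -5.6]
grip_width: 0.0454
grasp_force: 6.7
```

Run:
```python
from h import *
from cell import env
p,r=cur(env); tip=p-r.apply([0,0,D_TIP]); c,s=np.cos(Q[2]),np.sin(Q[2]); d=tip-[*Q[:2],0]
print("tip in dresser",c*d[0]+s*d[1],-s*d[0]+c*d[1],d[2],"knob at stop",knob(-.85),env.get_obs()["force"])
A=tipd([-.012,.094,.20]); 
P2=np.array([.50,.10,.25]); 
plan(p,r,*A,3,.3); print(A[0])
```

```text
tip in dresser -0.0002061752232770768 0.10321526893804092 0.12977376479445182 knob at stop [0.         0.09391005 0.13749789] [  3.12271911 -13.43759066  -5.64488503]
3
[{"dp": [-9.1, -3.0, -21.9], "dr": [0.002, 0.002, 0.0], "fingers": 0.3}, {"dp": [-9.1, -3.0, -21.9], "dr": [0.002, 0.002, 0.0], "fingers": 0.3}, {"dp": [-9.1, -3.1, -21.9], "dr": [0.002, 0.002, 0.0], "fingers": 0.3}]
[ 0.56262785 -0.07220556  0.1771027 ]
```

Run:
```python
from h import *
from cell import env
p,r=cur(env); A=tipd([-.012,.0945,.20]); 
B0=(p+r.apply([0,-.009,0]),r)
M=(np.array([.515,.10,.22]),rot(102,0)); L=(np.array([.503,.325,.15]),rot(102,0))
plan(*B0,*A,4,.48); plan(*A,*M,10,.48); plan(*M,*L,5,.48)
```

```text
4
[{"dp": [-6.8, 0.1, -16.4], "dr": [0.002, 0.001, 0.0], "fingers": 0.48}, {"dp": [-6.8, 0.1, -16.4], "dr": [0.002, 0.001, 0.0], "fingers": 0.48}, {"dp": [-6.8, 0.1, -16.4], "dr": [0.002, 0.001, 0.0], "fingers": 0.48}, {"dp": [-6.8, 0.1, -16.5], "dr": [0.002, 0.001, 0.0], "fingers": 0.48}]
10
[{"dp": [2.4, 16.9, -6.6], "dr": [0.037, 0.047, 0.128], "fingers": 0.48}, {"dp": [4.9, 16.2, -7.0], "dr": [0.037, 0.047, 0.128], "fingers": 0.48}, {"dp": [7.2, 15.2, -7.3], "dr": [0.037, 0.047, 0.128], "fingers": 0.48}, {"dp": [9.4, 13.8, -7.4], "dr": [0.037, 0.047, 0.128], "fingers": 0.48}, {"dp": [11.5, 12.2, -7.4], "dr": [0.037, 0.047, 0.128], "fingers": 0.48}]
[{"dp": [13.3, 10.4, -7.2], "dr": [0.037, 0.047, 0.128], "fingers": 0.48}, {"dp": [14.8, 8.3, -6.9], "dr": [0.037, 0.047, 0.128], "fingers": 0.48}, {"dp": [16.0, 6.1, -6.5], "dr": [0.037, 0.047, 0.128], "fingers": 0.48}, {"dp": [17.0, 3.8, -5.9], "dr": [0.037, 0.047, 0.128], "fingers": 0.48}, {"dp": [17.5, 1.3, -5.1], "dr": [0.037, 0.047, 0.128], "fingers": 0.48}]
5
[{"dp": [44.5, 7.0, 14.0], "dr": [0.0, 0.0, 0.0], "fingers": 0.48}, {"dp": [44.5, 7.0, 14.0], "dr": [0.0, 0.0, 0.0], "fingers": 0.48}, {"dp": [44.5, 7.0, 14.0], "dr": [0.0, 0.0, 0.0], "fingers": 0.48}, {"dp": [44.5, 7.0, 14.0], "dr": [0.0, 0.0, 0.0], "fingers": 0.48}, {"dp": [44.5, 7.0, 14.0], "dr": [0.0, 0.0, 0.0], "fingers": 0.48}]
```

Run:
```python
from h import *
from cell import env
A=tipd([-.012,.0945,.20]); A2=(A[0]+[-.01,.18,.02],A[1])
L=(np.array([.503,.325,.17]),rot(102,0))
plan(*A,*A2,5,.48); plan(*A2,*L,10,.48)
```

```text
5
[{"dp": [1.0, 35.9, -5.3], "dr": [0.0, 0.0, 0.0], "fingers": 0.48}, {"dp": [1.0, 35.9, -5.3], "dr": [0.0, 0.0, 0.0], "fingers": 0.48}, {"dp": [1.0, 35.9, -5.3], "dr": [0.0, 0.0, 0.0], "fingers": 0.48}, {"dp": [1.0, 35.9, -5.3], "dr": [0.0, 0.0, 0.0], "fingers": 0.48}, {"dp": [1.0, 35.9, -5.3], "dr": [0.0, 0.0, 0.0], "fingers": 0.48}]
10
[{"dp": [6.5, 21.4, -0.9], "dr": [0.037, 0.047, 0.128], "fingers": 0.48}, {"dp": [9.2, 20.4, -1.3], "dr": [0.037, 0.047, 0.128], "fingers": 0.48}, {"dp": [11.8, 19.0, -1.5], "dr": [0.037, 0.047, 0.128], "fingers": 0.48}, {"dp": [14.2, 17.3, -1.5], "dr": [0.037, 0.047, 0.128], "fingers": 0.48}, {"dp": [16.3, 15.2, -1.4], "dr": [0.037, 0.047, 0.128], "fingers": 0.48}]
[{"dp": [18.2, 13.0, -1.1], "dr": [0.037, 0.047, 0.128], "fingers": 0.48}, {"dp": [19.8, 10.5, -0.6], "dr": [0.037, 0.047, 0.128], "fingers": 0.48}, {"dp": [21.0, 7.9, 0.0], "dr": [0.037, 0.047, 0.128], "fingers": 0.48}, {"dp": [21.8, 5.2, 0.8], "dr": [0.037, 0.047, 0.128], "fingers": 0.48}, {"dp": [22.2, 2.4, 1.7], "dr": [0.037, 0.047, 0.128], "fingers": 0.48}]
```

Call:
step_arm([
  {"dp": [0,-6.5,0],"dr": [0,0,0],"fingers": 0.48},
  {"dp": [0,-6.5,0],"dr": [0,0,0],"fingers": 0.48},
  {"dp": [0,0,0],"dr": [0,0,0],"fingers": 0.48},
  {"dp": [0,0,0],"dr": [0,0,0],"fingers": 0.48},
  {"dp": [0,0,0],"dr": [0,0,0],"fingers": 0.48},
])

```text
time_s: 9.78
tool_pos: [0.575, -0.0705, 0.1072]
tool_rot: [179.5, 32.2, 177.8]
force: [-1.1, -1.1, 0.3]
grip_width: 0.0453
grasp_force: 0.0
```

Call:
step_arm([
  {"dp": [-6.8,0,-16.5],"dr": [0,0,0],"fingers": 0.48},
  {"dp": [-6.8,0,-16.5],"dr": [0,0,0],"fingers": 0.48},
  {"dp": [-6.8,0,-16.5],"dr": [0,0,0],"fingers": 0.48},
  {"dp": [-6.8,0,-16.5],"dr": [0,0,0],"fingers": 0.48},
  {"dp": [0,0,0],"dr": [0,0,0],"fingers": 0.48},
])

```text
time_s: 10.4
tool_pos: [0.5637, -0.0711, 0.1794]
tool_rot: [179.6, 32.4, 177.8]
force: [0.4, -0.8, -0.1]
grip_width: 0.0452
grasp_force: 0.0
```

Call:
step_arm([
  {"dp": [1,36,-5],"dr": [0,0,0],"fingers": 0.48},
  {"dp": [1,36,-5],"dr": [0,0,0],"fingers": 0.48},
  {"dp": [1,36,-5],"dr": [0,0,0],"fingers": 0.48},
  {"dp": [1,36,-5],"dr": [0,0,0],"fingers": 0.48},
  {"dp": [1,36,-5],"dr": [0,0,0],"fingers": 0.48},
])

```text
time_s: 11.02
tool_pos: [0.5508, 0.1114, 0.1962]
tool_rot: [179.5, 32.2, 177.8]
force: [0.4, -0.3, 0.3]
grip_width: 0.0453
grasp_force: 0.0
```

Call:
step_arm([
  {"dp": [6.5,21.5,-1],"dr": [0.037,0.047,0.128],"fingers": 0.55},
  {"dp": [9,20.5,-1.5],"dr": [0.037,0.047,0.128],"fingers": 0.55},
  {"dp": [12,19,-1.5],"dr": [0.037,0.047,0.128],"fingers": 0.55},
  {"dp": [14,17.5,-1.5],"dr": [0.037,0.047,0.128],"fingers": 0.55},
  {"dp": [16.5,15,-1.5],"dr": [0.037,0.047,0.128],"fingers": 0.55},
])

```text
time_s: 11.65
tool_pos: [0.5249, 0.2188, 0.1836]
tool_rot: [173.9, 15.8, 138.3]
force: [0.1, 0.7, 0.3]
grip_width: 0.0392
grasp_force: 0.0
```

Call:
step_arm([
  {"dp": [18,13,-1],"dr": [0.037,0.047,0.128],"fingers": 0.55},
  {"dp": [20,10.5,-0.5],"dr": [0.037,0.047,0.128],"fingers": 0.55},
  {"dp": [21,8,0],"dr": [0.037,0.047,0.128],"fingers": 0.55},
  {"dp": [22,5,1],"dr": [0.037,0.047,0.128],"fingers": 0.55},
  {"dp": [22,2.5,1.5],"dr": [0.037,0.047,0.128],"fingers": 0.55},
])

```text
time_s: 12.28
tool_pos: [0.4991, 0.3271, 0.1698]
tool_rot: [179.8, -0.2, 102.3]
force: [0.9, -0.8, 0.5]
grip_width: 0.0391
grasp_force: 0.0
```

Call:
step_arm([
  {"dp": [0,0,0],"dr": [0,0,0],"fingers": 0.55},
  {"dp": [0,0,0],"dr": [0,0,0],"fingers": 0.55},
  {"dp": [0,0,0],"dr": [0,0,0],"fingers": 0.55},
  {"dp": [0,0,0],"dr": [0,0,0],"fingers": 0.55},
  {"dp": [0,0,0],"dr": [0,0,0],"fingers": 0.55},
])

```text
time_s: 12.9
tool_pos: [0.4999, 0.3257, 0.1715]
tool_rot: [179.6, -0.1, 102.5]
force: [0.4, -0.9, 0.4]
grip_width: 0.0391
grasp_force: 0.0
```

Run:
```python
from h import *
from cell import env
import pickle
o=env.get_obs(); print(o["tool_pos"],o["tool_rot"])
m=env.camera_model("wrist"); w=env.read_camera("wrist"); s=env.read_camera("scene"); pickle.dump((m,w),open("w3.pkl","wb"))
print(proj(m,[.503,.335,.03]))
t=np.zeros((600,800,3),np.uint8); t[:384,:512]=w[:,:,::-1]
cr=s[170:290,145:305,::-1]; t[384:600,0:288]=cv2.resize(cr,(288,216),interpolation=cv2.INTER_CUBIC)
t[384:600,300:800]=cv2.resize(w[60:190,110:410,::-1],(500,216),interpolation=cv2.INTER_CUBIC)
cv2.imwrite("pics/c4.png",t)
```

```text
[0.49986468 0.32573949 0.17153687] [ 1.79610010e+02 -5.38734428e-02  1.02492590e+02]
[[262.27898334 167.7211212 ]]
```

View pics/c4.png

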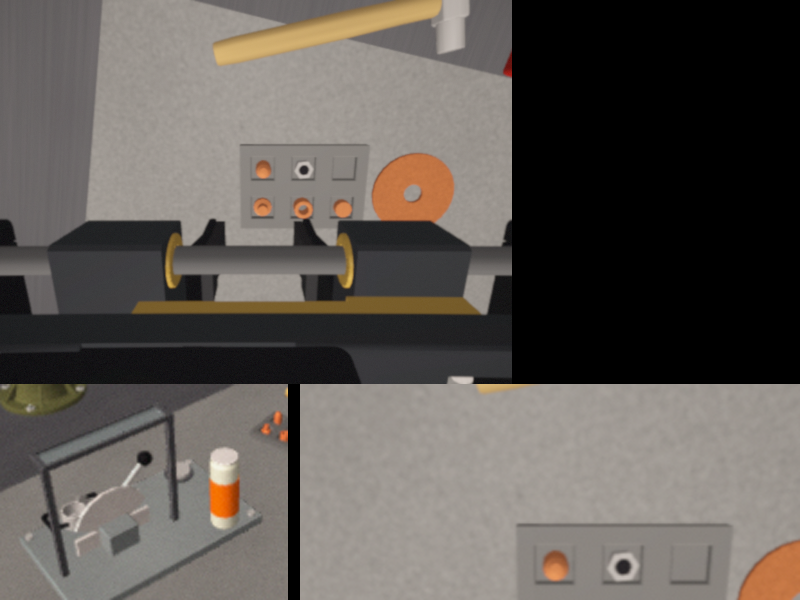

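Run:
```python
from h import *
import pickle
m,w=pickle.load(open("w3.pkl","rb"))
h=cv2.cvtColor(w,cv2.COLOR_RGB2HSV); sub=h[150:185,245:280]; mk=((sub[...,1]>110)&(sub[...,0]<20)).astype(np.uint8)
ys,xs=np.nonzero(mk); c=np.array([xs.mean()+245,ys.mean()+150]); print("cap px",c,xs.min()+245,xs.max()+245,ys.min()+150,ys.max()+150)
for z in (.025,.03): print(z,onz(m,c,z))
print("pocket",onz(m,(262.3,168.5),.016))
T=[onz(m,p,.016)[:2] for p in ((240,145),(368.5,145),(364,228),(240.5,228))]; print(T,[np.linalg.norm(T[i]-T[(i+1)%4]) for i in range(4)])
a=np.arctan2(*(T[1]-T[0])[::-1]); print("tray yaw",np.degrees(a)); 
ctr=(T[0]+T[1])/2+np.array([np.sin(a),-np.cos(a)])*.051; print("ctr",ctr, "pocket pred",ctr+np.array([[np.cos(a),-np.sin(a)],[np.sin(a),np.cos(a)]])@[-.048,.024])
def synth(x,y):
    t=np.linspace(0,6.28,60); P=[]
    for z in np.linspace(.009,.029,6): P.append(np.c_[x+.009*np.cos(t),y+.009*np.sin(t),0*t+z])
    for f in (.85,.6,.3): P.append(np.c_[x+.009*f*np.cos(t),y+.009*f*np.sin(t),0*t+.029+.009*np.sqrt(1-f*f)])
    return cv2.convexHull(proj(m,np.vstack(P)).astype(np.float32))
f=lambda q:np.r_[cv2.boundingRect(synth(*q))[:2],0]
from scipy.optimize import minimize
def res(q):
    H=synth(*q).reshape(-1,2); return np.r_[H.min(0)-[xs.min()+244.5,ys.min()+149.5],H.max(0)-[xs.max()+245.5,ys.max()+150.5]]
s=least_squares(res,[.503,.335]); print(s.x,s.fun)
```

```text
cap px [262.92344498 169.22966507] 256 270 161 178
0.025 [0.50438675 0.33258789 0.025     ]
0.03 [0.50408436 0.33347976 0.03      ]
pocket [0.50402784 0.33167062 0.016     ]
[array([0.47307372, 0.35280548]), array([0.61703501, 0.38450384]), array([0.64291843, 0.28598977]), array([0.49409332, 0.25332082])] [np.float64(0.14740976944124162), np.float64(0.10185761527567312), np.float64(0.15236855467078636), np.float64(0.1016809852890651)]
tray yaw 12.417620744208453
ctr [0.55602118 0.31884775] pocket pred [0.50398323 0.33196458]
[0.50655217 0.33178226] [ 1.24645996 -0.2010498   2.17379761  0.26385498]
```

Run:
```python
from h import *
from cell import env
p,r=cur(env); G=(np.array([.5043,.3325,.05]),rot(102.4,0))
plan(p,r,*G,5,.62)
```

```text
5
[{"dp": [1.1, 1.0, 24.3], "dr": [0.001, 0.0, 0.0], "fingers": 0.62}, {"dp": [1.1, 1.0, 24.3], "dr": [0.001, 0.0, 0.0], "fingers": 0.62}, {"dp": [1.1, 1.1, 24.3], "dr": [0.001, 0.0, 0.0], "fingers": 0.62}, {"dp": [1.1, 1.1, 24.3], "dr": [0.001, 0.0, 0.0], "fingers": 0.62}, {"dp": [1.1, 1.1, 24.3], "dr": [0.001, 0.0, 0.0], "fingers": 0.62}]
```

Call:
step_arm([
  {"dp": [1.1,1,24],"dr": [0.001,0,0],"fingers": 0.62},
  {"dp": [1.1,1,24],"dr": [0.001,0,0],"fingers": 0.62},
  {"dp": [1.1,1,24],"dr": [0.001,0,0],"fingers": 0.62},
  {"dp": [1.1,1,24],"dr": [0.001,0,0],"fingers": 0.62},
  {"dp": [1.1,1,24],"dr": [0.001,0,0],"fingers": 0.62},
])

```text
time_s: 13.62
tool_pos: [0.5042, 0.3326, 0.0507]
tool_rot: [179.9, -0.1, 102.5]
force: [0.7, 0.5, 0.5]
grip_width: 0.0331
grasp_force: 0.0
```

Call:
step_arm([
  {"dp": [0,0,0],"dr": [0,0,0],"fingers": 0.62},
  {"dp": [0,0,0],"dr": [0,0,0],"fingers": 0.62},
  {"dp": [0,0,0],"dr": [0,0,0],"fingers": 0.62},
  {"dp": [0,0,0],"dr": [0,0,0],"fingers": 0.62},
  {"dp": [0,0,0],"dr": [0,0,0],"fingers": 0.62},
])

```text
time_s: 14.25
tool_pos: [0.5042, 0.3327, 0.0518]
tool_rot: [179.9, -0.1, 102.5]
force: [-1.0, -0.4, -1.1]
grip_width: 0.0329
grasp_force: 0.0
```

Run:
```python
from h import *
from cell import env
import pickle
p,r=cur(env); print(p,r.as_euler("xyz",degrees=True)); plan(p,r,np.array([.5043,.3325,-.006]),rot(102.4,0),5,.62)
m=env.camera_model("wrist"); w=env.read_camera("wrist"); d=env.read_camera("side"); pickle.dump((m,w),open("w4.pkl","wb"))
t=np.hstack([cv2.resize(w[60:260,130:400,::-1],(400,300)),cv2.resize(d[230:320,180:300,::-1],(400,300),interpolation=cv2.INTER_CUBIC)])
cv2.imwrite("pics/c5.png",t)
```

```text
[0.50424815 0.33273828 0.05182466] [ 1.79884780e+02 -7.65108325e-02  1.02478611e+02]
5
[{"dp": [-0.1, 0.0, 11.6], "dr": [0.0, 0.0, 0.0], "fingers": 0.62}, {"dp": [-0.1, 0.0, 11.6], "dr": [0.0, 0.0, 0.0], "fingers": 0.62}, {"dp": [-0.1, 0.0, 11.6], "dr": [0.0, 0.0, 0.0], "fingers": 0.62}, {"dp": [-0.1, 0.0, 11.6], "dr": [0.0, 0.0, 0.0], "fingers": 0.62}, {"dp": [-0.1, 0.0, 11.6], "dr": [0.0, 0.0, 0.0], "fingers": 0.62}]
```

View pics/c5.png

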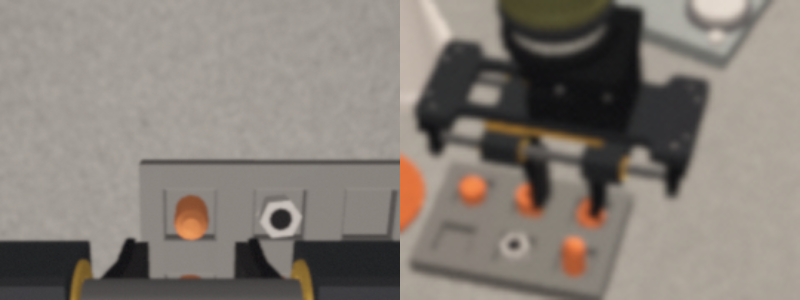

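Call:
step_arm([
  {"dp": [0,0,11],"dr": [0,0,0],"fingers": 0.62},
  {"dp": [0,0,11],"dr": [0,0,0],"fingers": 0.62},
  {"dp": [0,0,11],"dr": [0,0,0],"fingers": 0.62},
  {"dp": [0,0,11],"dr": [0,0,0],"fingers": 0.62},
  {"dp": [0,0,6],"dr": [0,0,0],"fingers": 0.62},
])

```text
time_s: 14.98
tool_pos: [0.5036, 0.3324, 0.0002]
tool_rot: [-180.0, -0.1, 102.5]
force: [0.2, -0.1, -0.6]
grip_width: 0.0329
grasp_force: 0.0
```

Call:
step_arm([
  {"dp": [0,0,3],"dr": [0,0,0],"fingers": 0.62},
  {"dp": [0,0,3],"dr": [0,0,0],"fingers": 0.62},
  {"dp": [0,0,0],"dr": [0,0,0],"fingers": 0.62},
  {"dp": [0,0,0],"dr": [0,0,0],"fingers": 0.62},
  {"dp": [0,0,0],"dr": [0,0,0],"fingers": 0.62},
])

```text
time_s: 15.6
tool_pos: [0.5042, 0.3328, -0.0044]
tool_rot: [179.9, -0.1, 102.5]
force: [0.1, -0.1, 0.7]
grip_width: 0.0332
grasp_force: 0.0
```

Call:
step_arm([
  {"dp": [0,0,2],"dr": [0,0,0],"fingers": 0.62},
  {"dp": [0,0,1.5],"dr": [0,0,0],"fingers": 0.62},
  {"dp": [0,0,0],"dr": [0,0,0],"fingers": 0.62},
  {"dp": [0,0,0],"dr": [0,0,0],"fingers": 0.9},
  {"dp": [0,0,0],"dr": [0,0,0],"fingers": 0.9},
], squeeze=15)

```text
time_s: 16.23
tool_pos: [0.5041, 0.3328, -0.0081]
tool_rot: [179.9, -0.1, 102.5]
force: [0.1, -0.2, -0.6]
grip_width: 0.0204
grasp_force: 0.0
```

Call:
step_arm([
  {"dp": [0,0,0],"dr": [0,0,0],"fingers": 0.9},
  {"dp": [0,0,0],"dr": [0,0,0],"fingers": 0.9},
  {"dp": [0,0,0],"dr": [0,0,0],"fingers": 0.9},
  {"dp": [0,0,0],"dr": [0,0,0],"fingers": 0.9},
  {"dp": [0,0,0],"dr": [0,0,0],"fingers": 0.9},
])

```text
time_s: 16.85
tool_pos: [0.5041, 0.3328, -0.0081]
tool_rot: [179.9, -0.1, 102.5]
force: [1.0, 0.3, -0.4]
grip_width: 0.0167
grasp_force: 15.0
```

Call:
step_arm([
  {"dp": [0,0,0],"dr": [0,0,0],"fingers": 0.62},
  {"dp": [0,0,0],"dr": [0,0,0],"fingers": 0.62},
  {"dp": [0,0,0],"dr": [0,0,0],"fingers": 0.62},
  {"dp": [0,0,3],"dr": [0,0,0],"fingers": 0.62},
  {"dp": [0,0,0],"dr": [0,0,0],"fingers": 0.62},
])

```text
time_s: 17.48
tool_pos: [0.5038, 0.3325, -0.0116]
tool_rot: [180.0, -0.1, 102.5]
force: [-0.6, 0.5, 0.5]
grip_width: 0.0331
grasp_force: 0.0
```

Call:
step_arm([
  {"dp": [0,0,2],"dr": [0,0,0],"fingers": 0.62},
  {"dp": [0,0,0],"dr": [0,0,0],"fingers": 0.62},
  {"dp": [0,0,0],"dr": [0,0,0],"fingers": 0.62},
  {"dp": [0,0,0],"dr": [0,0,0],"fingers": 0.62},
  {"dp": [0,0,0],"dr": [0,0,0],"fingers": 0.62},
])

```text
time_s: 18.1
tool_pos: [0.5041, 0.3328, -0.0131]
tool_rot: [179.9, -0.1, 102.5]
force: [-0.8, -0.2, 0.9]
grip_width: 0.0332
grasp_force: 0.0
```

Call:
step_arm([
  {"dp": [0,0,2],"dr": [0,0,0],"fingers": 0.62},
  {"dp": [0,0,0],"dr": [0,0,0],"fingers": 0.62},
  {"dp": [0,0,0],"dr": [0,0,0],"fingers": 0.62},
  {"dp": [0,0,0],"dr": [0,0,0],"fingers": 0.62},
  {"dp": [0,0,0],"dr": [0,0,0],"fingers": 0.62},
])

```text
time_s: 18.73
tool_pos: [0.5043, 0.3329, -0.0144]
tool_rot: [179.9, -0.1, 102.5]
force: [-0.8, -0.9, 4.6]
grip_width: 0.0331
grasp_force: 2.6
```

Call:
step_arm([
  {"dp": [0,0,0],"dr": [0,0,0],"fingers": 0.9},
  {"dp": [0,0,0],"dr": [0,0,0],"fingers": 0.9},
  {"dp": [0,0,0],"dr": [0,0,0],"fingers": 0.9},
  {"dp": [0,0,0],"dr": [0,0,0],"fingers": 0.9},
  {"dp": [0,0,0],"dr": [0,0,0],"fingers": 0.9},
], squeeze=12)

```text
time_s: 19.35
tool_pos: [0.5043, 0.3333, -0.0145]
tool_rot: [179.9, -0.1, 102.5]
force: [-0.9, 0.2, 5.6]
grip_width: 0.0172
grasp_force: 12.6
```

Touching the tray puts the fingertips 30.4 mm behind the reported TCP. The cap is now gripped on its straight part, so I'll lift and carry it to above the pad.

Call:
step_arm([
  {"dp": [0,0,0],"dr": [0,0,0],"fingers": 0.95},
  {"dp": [0,0,-10],"dr": [0,0,0],"fingers": 0.95},
  {"dp": [0,0,-20],"dr": [0,0,0],"fingers": 0.95},
  {"dp": [0,0,-30],"dr": [0,0,0],"fingers": 0.95},
  {"dp": [0,0,-30],"dr": [0,0,0],"fingers": 0.95},
], squeeze=20)

```text
time_s: 19.98
tool_pos: [0.5041, 0.3327, 0.0768]
tool_rot: [179.9, -0.1, 102.5]
force: [0.7, 0.9, -1.4]
grip_width: 0.0168
grasp_force: 20.0
```

Call:
step_arm([
  {"dp": [0,0,-30],"dr": [0,0,0],"fingers": 0.95},
  {"dp": [0,0,-30],"dr": [0,0,0],"fingers": 0.95},
  {"dp": [0,0,-20],"dr": [0,0,0],"fingers": 0.95},
  {"dp": [0,0,0],"dr": [0,0,0],"fingers": 0.95},
  {"dp": [0,0,0],"dr": [0,0,0],"fingers": 0.95},
])

```text
time_s: 20.6
tool_pos: [0.5034, 0.3319, 0.1538]
tool_rot: [-180.0, -0.0, 102.5]
force: [-0.4, 1.0, -1.0]
grip_width: 0.0168
grasp_force: 20.0
```

```bash
sed -i 's/^D_TIP=.*/D_TIP=.0304/' h.py
python3 - <<'E'
from h import *
from cell import env
p,r=cur(env); print(p,env.get_obs()["grip_width"],env.get_obs()["grasp_force"]); plan(p,r,np.array([.515,.036,.17]),rot(102.4,0),10,.95)
E
```

```text
[0.50339265 0.33194449 0.15379398] 0.01683559134046636 20.000015867522052
10
[{"dp": [-29.1, -5.3, -1.6], "dr": [0.0, 0.0, 0.0], "fingers": 0.95}, {"dp": [-29.1, -5.3, -1.6], "dr": [0.0, 0.0, 0.0], "fingers": 0.95}, {"dp": [-29.1, -5.3, -1.6], "dr": [0.0, 0.0, 0.0], "fingers": 0.95}, {"dp": [-29.1, -5.3, -1.6], "dr": [0.0, 0.0, 0.0], "fingers": 0.95}, {"dp": [-29.1, -5.2, -1.6], "dr": [0.0, 0.0, 0.0], "fingers": 0.95}]
[{"dp": [-29.1, -5.2, -1.6], "dr": [0.0, 0.0, 0.0], "fingers": 0.95}, {"dp": [-29.1, -5.2, -1.6], "dr": [0.0, 0.0, 0.0], "fingers": 0.95}, {"dp": [-29.2, -5.2, -1.6], "dr": [0.0, 0.0, 0.0], "fingers": 0.95}, {"dp": [-29.2, -5.2, -1.6], "dr": [0.0, 0.0, 0.0], "fingers": 0.95}, {"dp": [-29.2, -5.2, -1.6], "dr": [0.0, 0.0, 0.0], "fingers": 0.95}]
```

Call:
step_arm([
  {"dp": [-29,-5,-1.5],"dr": [0,0,0],"fingers": 0.95},
  {"dp": [-29,-5,-1.5],"dr": [0,0,0],"fingers": 0.95},
  {"dp": [-29,-5,-1.5],"dr": [0,0,0],"fingers": 0.95},
  {"dp": [-29,-5,-1.5],"dr": [0,0,0],"fingers": 0.95},
  {"dp": [-29,-5,-1.5],"dr": [0,0,0],"fingers": 0.95},
])

```text
time_s: 21.22
tool_pos: [0.5099, 0.1841, 0.1606]
tool_rot: [-179.9, -0.1, 102.5]
force: [0.1, -0.2, -1.0]
grip_width: 0.0171
grasp_force: 20.0
```

Call:
step_arm([
  {"dp": [-29,-5,-1.5],"dr": [0,0,0],"fingers": 0.95},
  {"dp": [-29,-5,-1.5],"dr": [0,0,0],"fingers": 0.95},
  {"dp": [-29,-5,-1.5],"dr": [0,0,0],"fingers": 0.95},
  {"dp": [-29,-5,-1.5],"dr": [0,0,0],"fingers": 0.95},
  {"dp": [-29,-5,-1.5],"dr": [0,0,0],"fingers": 0.95},
])

```text
time_s: 21.85
tool_pos: [0.5167, 0.0374, 0.1679]
tool_rot: [-179.9, -0.1, 102.5]
force: [0.8, 0.2, -0.9]
grip_width: 0.0167
grasp_force: 20.0
```

Call:
step_arm([
  {"dp": [0,0,0],"dr": [0,0,0],"fingers": 0.95},
  {"dp": [0,0,0],"dr": [0,0,0],"fingers": 0.95},
  {"dp": [0,0,0],"dr": [0,0,0],"fingers": 0.95},
  {"dp": [0,0,0],"dr": [0,0,0],"fingers": 0.95},
  {"dp": [0,0,0],"dr": [0,0,0],"fingers": 0.95},
])

```text
time_s: 22.48
tool_pos: [0.5177, 0.039, 0.1694]
tool_rot: [179.9, -0.1, 102.5]
force: [0.0, 0.9, -0.5]
grip_width: 0.0171
grasp_force: 20.0
```

Run:
```python
from h import *
from cell import env
import pickle
p,r=cur(env); print(p,r.as_euler("xyz",degrees=True))
m=env.camera_model("wrist"); w=env.read_camera("wrist"); pickle.dump((m,w),open("w5.pkl","wb"))
print("exp pad px",proj(m,[.515,.036,.032]),"tcp",proj(m,p),"tip",proj(m,p-r.apply([0,0,D_TIP])))
g=cv2.cvtColor(w,cv2.COLOR_RGB2GRAY); cv2.imwrite("pics/w5.png",w[:,:,::-1])
for th in (165,175,185,195):
    n,l,st,ce=cv2.connectedComponentsWithStats((g[:260]>th).astype(np.uint8)); print(th,[(st[i].tolist(),ce[i].round(1).tolist()) for i in range(1,n) if 300<st[i,4]<8000])
print(g[150:240:6,190:340:6])
```

```text
[0.51769543 0.03901012 0.1693925 ] [ 1.79928506e+02 -7.54166428e-02  1.02532818e+02]
exp pad px [[255.52776996 177.94378185]] tcp [[258.44811832 217.62243254]] tip [[258.37571592 235.51342307]]
165 [([436, 44, 76, 68, 3355], [474.5, 84.2]), ([235, 158, 41, 41, 1325], [254.8, 177.8])]
175 [([439, 51, 73, 61, 2843], [474.9, 87.0]), ([235, 158, 41, 41, 1282], [254.8, 177.9])]
185 [([441, 58, 71, 54, 2273], [475.7, 90.1]), ([236, 159, 39, 39, 1182], [254.6, 177.8])]
195 [([442, 69, 70, 42, 1561], [476.4, 94.3])]
[[152 157 154 158 156 152 156 156 162 164 164 131 155 161 160 160 160 160
  156 156 156 152 118 119 151]
 [155 154 159 155 155 154 157 154 146 110 112 118 111 112 158 160 161 160
  157 159 158 157 159 159 158]
 [149 157 154 157 158 158 152 138 112 188 190 190 188 165 112 161 161 158
  160 157 159 159 160 159 159]
 [157 157 154 157 155 155 155 111 186 191 191 189 186 189 139 144 161 160
  161 158 159 159 160 158 159]
 [154 158 154 154 161 153 155 109 189 190 190 189 190 190 186 120 161 158
  160 160 159 160 158 159 160]
 [156 159 156 158 156 158 154 107 188 190 191 189 190 187 185
[... 289 characters left out ...]
63 113 149 176 123 134 162 160 161 162
  162 162 160 160 160 161 160]
 [156 151 156 157 157 154 163 163 162 164 164 164 164 162 163 161 161 163
  161 163 161 159 160 161 162]
 [157 152 154 159 154 146 160 163 163 162 164 162 162 162 163 161 161 163
  161 163 160 162 160 161 162]
 [154 155 157 155 158 156 162 163 164 161 162 162 164 164 163 162 161 163
  161 161 162 163 163 163 160]
 [ 34  37  35  37  36 161 158  15  38 111 100  89  90 115 111  36  18 156
  162  35  35  36  34  35  36]
 [ 34  33  34  34  33 159 109  21  29  83  89  90  90  89 101  28  20 108
  163  38  35  35  35  37  37]
 [ 35  34  35  35  90 162  21  22  31  59  94  94  93  89  56  29  24  27
  162  90  34  34  34  36  35]]
```

Run:
```python
from h import *
from cell import env
import pickle
m,_=pickle.load(open("w5.pkl","rb")); print(onz(m,(254.75,177.85),.032))
p,r=cur(env); t=onz(m,(254.75,177.85),.032); t[2]=.02; plan(p,r,t,rot(102.4,0),5,.95)
```

```text
[0.51412786 0.03591591 0.032     ]
5
[{"dp": [-0.5, -0.9, 29.9], "dr": [0.0, 0.0, 0.0], "fingers": 0.95}, {"dp": [-0.5, -0.9, 29.9], "dr": [0.0, 0.0, 0.0], "fingers": 0.95}, {"dp": [-0.4, -0.9, 29.9], "dr": [0.0, 0.0, 0.0], "fingers": 0.95}, {"dp": [-0.4, -0.8, 29.9], "dr": [0.0, 0.0, 0.0], "fingers": 0.95}, {"dp": [-0.4, -0.8, 29.9], "dr": [0.0, 0.0, 0.0], "fingers": 0.95}]
```

Call:
step_arm([
  {"dp": [-0.5,-0.9,30],"dr": [0,0,0],"fingers": 0.95},
  {"dp": [-0.5,-0.9,30],"dr": [0,0,0],"fingers": 0.95},
  {"dp": [-0.5,-0.9,30],"dr": [0,0,0],"fingers": 0.95},
  {"dp": [-0.5,-0.9,30],"dr": [0,0,0],"fingers": 0.95},
  {"dp": [-0.5,-0.9,24],"dr": [0,0,0],"fingers": 0.95},
])

```text
time_s: 23.15
tool_pos: [0.5136, 0.0353, 0.0243]
tool_rot: [180.0, -0.1, 102.5]
force: [0.6, -0.6, -0.8]
grip_width: 0.0169
grasp_force: 20.0
```

Call:
step_arm([
  {"dp": [0,0,4],"dr": [0,0,0],"fingers": 0.95},
  {"dp": [0,0,3],"dr": [0,0,0],"fingers": 0.95},
  {"dp": [0,0,2],"dr": [0,0,0],"fingers": 0.95},
  {"dp": [0,0,0],"dr": [0,0,0],"fingers": 0.95},
  {"dp": [0,0,0],"dr": [0,0,0],"fingers": 0.95},
])

```text
time_s: 23.78
tool_pos: [0.5144, 0.0353, 0.0169]
tool_rot: [179.9, -0.1, 102.5]
force: [0.1, -0.3, -0.6]
grip_width: 0.0169
grasp_force: 20.0
```

Call:
step_arm([
  {"dp": [0,0,3],"dr": [0,0,0],"fingers": 0.95},
  {"dp": [0,0,2],"dr": [0,0,0],"fingers": 0.95},
  {"dp": [0,0,1],"dr": [0,0,0],"fingers": 0.95},
  {"dp": [0,0,0],"dr": [0,0,0],"fingers": 0.95},
  {"dp": [0,0,0],"dr": [0,0,0],"fingers": 0.95},
])

```text
time_s: 24.4
tool_pos: [0.5141, 0.0354, 0.0104]
tool_rot: [179.9, -0.1, 102.5]
force: [0.1, 0.5, 0.0]
grip_width: 0.0164
grasp_force: 20.0
```

Call:
step_arm([
  {"dp": [0,0,1],"dr": [0,0,0],"fingers": 0.95},
  {"dp": [0,0,0],"dr": [0,0,0],"fingers": 0.95},
  {"dp": [0,0,0],"dr": [0,0,0],"fingers": 0.95},
  {"dp": [0,0,0],"dr": [0,0,0],"fingers": 0.95},
  {"dp": [0,0,0],"dr": [0,0,0],"fingers": 0.95},
])

```text
time_s: 25.02
tool_pos: [0.5142, 0.0353, 0.0095]
tool_rot: [179.9, -0.1, 102.5]
force: [1.5, -0.2, 0.8]
grip_width: 0.0171
grasp_force: 20.0
```

Call:
step_arm([
  {"dp": [0,0,1],"dr": [0,0,0],"fingers": 0.95},
  {"dp": [0,0,0],"dr": [0,0,0],"fingers": 0.95},
  {"dp": [0,0,0],"dr": [0,0,0],"fingers": 0.95},
  {"dp": [0,0,0],"dr": [0,0,0],"fingers": 0.95},
  {"dp": [0,0,0],"dr": [0,0,0],"fingers": 0.95},
])

```text
time_s: 25.65
tool_pos: [0.5143, 0.0353, 0.0094]
tool_rot: [179.9, -0.0, 102.5]
force: [-2.3, -0.5, 6.6]
grip_width: 0.0168
grasp_force: 20.0
```

Contact at TCP z 9.4 mm, where I expected 9.6 mm. I'll release and rise.

Call:
step_arm([
  {"dp": [0,0,-1],"dr": [0,0,0],"fingers": 0.95},
  {"dp": [0,0,0],"dr": [0,0,0],"fingers": 0.75},
  {"dp": [0,0,0],"dr": [0,0,0],"fingers": 0.55},
  {"dp": [0,0,0],"dr": [0,0,0],"fingers": 0.48},
  {"dp": [0,0,0],"dr": [0,0,0],"fingers": 0.48},
])

```text
time_s: 26.28
tool_pos: [0.514, 0.0354, 0.0093]
tool_rot: [179.9, -0.1, 102.5]
force: [1.3, -0.4, -0.2]
grip_width: 0.0417
grasp_force: 0.0
```

Call:
step_arm([
  {"dp": [0,0,0],"dr": [0,0,0],"fingers": 0.48},
  {"dp": [0,0,-10],"dr": [0,0,0],"fingers": 0.48},
  {"dp": [0,0,-25],"dr": [0,0,0],"fingers": 0.48},
  {"dp": [0,0,-40],"dr": [0,0,0],"fingers": 0.48},
  {"dp": [0,0,-40],"dr": [0,0,0],"fingers": 0.48},
])

```text
time_s: 26.9
tool_pos: [0.5139, 0.0353, 0.1262]
tool_rot: [179.9, -0.1, 102.5]
force: [0.6, 0.0, -0.4]
grip_width: 0.0454
grasp_force: 0.0
```

Call:
step_arm([
  {"dp": [0,0,-40],"dr": [0,0,0],"fingers": 0.48},
  {"dp": [0,0,-20],"dr": [0,0,0],"fingers": 0.48},
  {"dp": [0,0,0],"dr": [0,0,0],"fingers": 0.48},
  {"dp": [0,0,0],"dr": [0,0,0],"fingers": 0.48},
  {"dp": [0,0,0],"dr": [0,0,0],"fingers": 0.48},
])

```text
time_s: 27.52
tool_pos: [0.513, 0.035, 0.1831]
tool_rot: [-179.9, -0.1, 102.5]
force: [-0.3, -0.3, -0.4]
grip_width: 0.0453
grasp_force: 0.0
```

Run:
```python
from h import *
from cell import env
import pickle
p,r=cur(env); print(p,r.as_euler("xyz",degrees=True))
m=env.camera_model("wrist"); w=env.read_camera("wrist"); cv2.imwrite("pics/w6.png",w[:,:,::-1])
h=cv2.cvtColor(w,cv2.COLOR_RGB2HSV); a=(h[...,1]>110)&(h[...,0]<20)&(h[...,2]>60); n,l,st,ce=cv2.connectedComponentsWithStats(a[:240].astype(np.uint8))
print([(st[i].tolist(),ce[i].round(1).tolist()) for i in range(1,n) if st[i,4]>60])
for z in (.032,.047,.062): print(proj(m,[.5141,.0357,z]).round(1))
# pad extents
g=cv2.cvtColor(w,cv2.COLOR_RGB2GRAY); n,l,st,ce=cv2.connectedComponentsWithStats((g[:230]>175).astype(np.uint8)); print([(st[i].tolist(),ce[i].round(1).tolist()) for i in range(1,n) if 200<st[i,4]<8000])
s=env.read_camera("scene"); S=env.camera_model("scene"); h=cv2.cvtColor(s,cv2.COLOR_RGB2HSV); a=(h[...,1]>110)&(h[...,0]<20)&(h[...,2]>60)
q=proj(S,[.5141,.0357,.047])[0]; print("scene exp",q); n,l,st,ce=cv2.connectedComponentsWithStats(a.astype(np.uint8)); print([(st[i].tolist(),ce[i].round(1).tolist()) for i in range(1,n) if st[i,4]>5 and np.linalg.norm(ce[i]-q)<30])
```

```text
[0.51301646 0.03504913 0.18312973] [-1.79946921e+02 -1.09488633e-01  1.02491149e+02]
[([253, 168, 15, 18, 202], [259.8, 176.8]), ([378, 206, 51, 15, 513], [401.3, 214.6])]
[[259.8 173.1]]
[[259.8 175.8]]
[[259.9 178.7]]
[([440, 55, 72, 54, 2560], [474.3, 85.9]), ([241, 154, 39, 38, 885], [259.9, 171.8])]
scene exp [243.73933778 213.30047063]
[([242, 210, 4, 9, 31], [243.5, 213.9])]
```

Cap stands upright on the pad: its blob is centred at column 259.8 and the pad at 259.9, and the scene view agrees. Next I'll take the tool back to the lever.

Run:
```python
from h import *
from cell import env
p,r=cur(env); A=tipd([-.012,.0945,.20]); A2=(A[0]+[-.01,.18,.03],A[1]); C=lev(-.85,0)
plan(p,r,*A2,10,.48); plan(*A2,*A,5,.48); plan(*A,*C,5,.48); print(A[0],C[0])
w=C
for t in np.r_[np.arange(-.75,.46,.1)]: n=lev(t,-.0085); plan(*w,*n,1,.48); w=n
```

```text
10
[{"dp": [6.3, 5.6, -2.1], "dr": [-0.036, -0.048, -0.127], "fingers": 0.48}, {"dp": [5.4, 6.4, -2.1], "dr": [-0.036, -0.048, -0.127], "fingers": 0.48}, {"dp": [4.4, 7.1, -2.1], "dr": [-0.036, -0.048, -0.127], "fingers": 0.48}, {"dp": [3.4, 7.7, -2.0], "dr": [-0.036, -0.048, -0.127], "fingers": 0.48}, {"dp": [2.3, 8.1, -1.9], "dr": [-0.036, -0.048, -0.127], "fingers": 0.48}]
[{"dp": [1.1, 8.4, -1.7], "dr": [-0.036, -0.048, -0.127], "fingers": 0.48}, {"dp": [0.0, 8.5, -1.4], "dr": [-0.036, -0.048, -0.127], "fingers": 0.48}, {"dp": [-1.2, 8.5, -1.0], "dr": [-0.036, -0.048, -0.127], "fingers": 0.48}, {"dp": [-2.3, 8.3, -0.7], "dr": [-0.036, -0.048, -0.127], "fingers": 0.48}, {"dp": [-3.3, 8.0, -0.2], "dr": [-0.036, -0.048, -0.127], "fingers": 0.48}]
5
[{"dp": [0.1, -35.9, 7.0], "dr": [0.0, 0.0, 0.0], "fingers": 0.48}, {"dp": [0.1, -35.9, 7.0], "dr": [0.0, 0.0, 0.0], "fingers": 0.48}, {"dp": [0.1, -35.9, 7.0], "dr": [0.0, 0.0, 0.0], "fingers": 0.48}, {"dp": [0.1, -35.9, 7.0], "dr": [0.0, 0.0, 0.0], "fingers": 0.48}, {"dp": [0.1, -35.9, 7.0], "dr": [0.0, 0.0, 0.0], "fingers": 0.48}]
5
[{
[... 634 characters left out ...]
 [-3.2, -11.0, -5.1], "dr": [0.0, 0.0, 0.0], "fingers": 0.48}]
1
[{"dp": [-2.6, -11.5, -4.1], "dr": [0.0, 0.0, 0.0], "fingers": 0.48}]
1
[{"dp": [-2.0, -11.9, -3.1], "dr": [0.0, 0.0, 0.0], "fingers": 0.48}]
1
[{"dp": [-1.3, -12.2, -2.1], "dr": [0.0, 0.0, 0.0], "fingers": 0.48}]
1
[{"dp": [-0.7, -12.4, -1.1], "dr": [0.0, 0.0, 0.0], "fingers": 0.48}]
1
[{"dp": [0.0, -12.5, 0.0], "dr": [0.0, 0.0, 0.0], "fingers": 0.48}]
1
[{"dp": [0.7, -12.4, 1.1], "dr": [0.0, 0.0, 0.0], "fingers": 0.48}]
1
[{"dp": [1.3, -12.2, 2.1], "dr": [0.0, 0.0, 0.0], "fingers": 0.48}]
1
[{"dp": [2.0, -11.9, 3.1], "dr": [0.0, 0.0, 0.0], "fingers": 0.48}]
1
[{"dp": [2.6, -11.5, 4.1], "dr": [0.0, 0.0, 0.0], "fingers": 0.48}]
```

Call:
step_arm([
  {"dp": [6.5,5.5,-2],"dr": [-0.036,-0.048,-0.127],"fingers": 0.48},
  {"dp": [5.5,6.5,-2],"dr": [-0.036,-0.048,-0.127],"fingers": 0.48},
  {"dp": [4.5,7,-2],"dr": [-0.036,-0.048,-0.127],"fingers": 0.48},
  {"dp": [3.5,7.5,-2],"dr": [-0.036,-0.048,-0.127],"fingers": 0.48},
  {"dp": [2.5,8,-2],"dr": [-0.036,-0.048,-0.127],"fingers": 0.48},
])

```text
time_s: 28.25
tool_pos: [0.5336, 0.0727, 0.194]
tool_rot: [174.4, 16.1, 138.6]
force: [-0.0, -0.3, -0.0]
grip_width: 0.0453
grasp_force: 0.0
```

Call:
step_arm([
  {"dp": [1,8.5,-2],"dr": [-0.036,-0.048,-0.127],"fingers": 0.48},
  {"dp": [0,8.5,-1.5],"dr": [-0.036,-0.048,-0.127],"fingers": 0.48},
  {"dp": [-1,8.5,-1],"dr": [-0.036,-0.048,-0.127],"fingers": 0.48},
  {"dp": [-2,8.5,-0.5],"dr": [-0.036,-0.048,-0.127],"fingers": 0.48},
  {"dp": [-3.5,8,0],"dr": [-0.036,-0.048,-0.127],"fingers": 0.48},
])

```text
time_s: 28.88
tool_pos: [0.5542, 0.1092, 0.2044]
tool_rot: [-179.6, 32.1, 177.7]
force: [-0.0, -0.2, -0.1]
grip_width: 0.0454
grasp_force: 0.0
```

Call:
step_arm([
  {"dp": [0,-36,7],"dr": [0,0,0],"fingers": 0.48},
  {"dp": [0,-36,7],"dr": [0,0,0],"fingers": 0.48},
  {"dp": [0,-36,7],"dr": [0,0,0],"fingers": 0.48},
  {"dp": [0,-36,7],"dr": [0,0,0],"fingers": 0.48},
  {"dp": [0,-36,7],"dr": [0,0,0],"fingers": 0.48},
])

```text
time_s: 29.5
tool_pos: [0.564, -0.0729, 0.175]
tool_rot: [-179.8, 32.0, 177.4]
force: [0.4, 0.8, -0.2]
grip_width: 0.0456
grasp_force: 0.0
```

Call:
step_arm([
  {"dp": [0,0,0],"dr": [0,0,0],"fingers": 0.48},
  {"dp": [0,0,0],"dr": [0,0,0],"fingers": 0.48},
  {"dp": [0,0,0],"dr": [0,0,0],"fingers": 0.48},
  {"dp": [0,0,0],"dr": [0,0,0],"fingers": 0.48},
  {"dp": [0,0,0],"dr": [0,0,0],"fingers": 0.48},
])

```text
time_s: 30.12
tool_pos: [0.5644, -0.0714, 0.1759]
tool_rot: [-179.7, 32.1, 177.4]
force: [-0.6, 0.2, 0.7]
grip_width: 0.0451
grasp_force: 0.0
```

Run:
```python
from h import *
from cell import env
p,r=cur(env); print(p,r.as_euler("xyz",degrees=True)); plan(p,r,*lev(-.85,0),5,.48)
```

```text
[ 0.56443593 -0.07137044  0.17591232] [-179.74840714   32.09791452  177.42456473]
5
[{"dp": [5.6, -0.1, 13.5], "dr": [-0.001, 0.0, 0.0], "fingers": 0.48}, {"dp": [5.6, -0.2, 13.5], "dr": [-0.001, 0.0, 0.0], "fingers": 0.48}, {"dp": [5.6, -0.2, 13.5], "dr": [-0.001, 0.0, 0.0], "fingers": 0.48}, {"dp": [5.6, -0.2, 13.5], "dr": [-0.001, 0.0, 0.0], "fingers": 0.48}, {"dp": [5.6, -0.2, 13.5], "dr": [-0.001, 0.0, 0.0], "fingers": 0.48}]
```

Call:
step_arm([
  {"dp": [5.6,0,13.5],"dr": [0,0,0],"fingers": 0.48},
  {"dp": [5.6,0,13.5],"dr": [0,0,0],"fingers": 0.48},
  {"dp": [5.6,0,13.5],"dr": [0,0,0],"fingers": 0.48},
  {"dp": [5.6,0,13.5],"dr": [0,0,0],"fingers": 0.48},
  {"dp": [5.6,0,13.5],"dr": [0,0,0],"fingers": 0.48},
])

```text
time_s: 30.75
tool_pos: [0.5765, -0.0727, 0.1024]
tool_rot: [-179.8, 32.1, 177.4]
force: [0.6, 0.4, -0.1]
grip_width: 0.0456
grasp_force: 0.0
```

Call:
step_arm([
  {"dp": [-2,-9,-3.5],"dr": [0,0,0],"fingers": 0.48},
  {"dp": [-2.7,-8.2,-4.1],"dr": [0,0,0],"fingers": 0.48},
  {"dp": [-4.3,-9.6,-6.8],"dr": [0,0,0],"fingers": 0.48},
  {"dp": [-3.7,-10.3,-6],"dr": [0,0,0],"fingers": 0.48},
  {"dp": [-3.2,-11,-5.1],"dr": [0,0,0],"fingers": 0.48},
])

```text
time_s: 31.38
tool_pos: [0.5755, -0.119, 0.1354]
tool_rot: [-179.8, 32.2, 177.5]
force: [-1.5, 4.1, 2.6]
grip_width: 0.0453
grasp_force: 2.3
```

Call:
step_arm([
  {"dp": [-2.6,-11.5,-4.1],"dr": [0,0,0],"fingers": 0.48},
  {"dp": [-2,-11.9,-3.1],"dr": [0,0,0],"fingers": 0.48},
  {"dp": [-1.3,-12.2,-2.1],"dr": [0,0,0],"fingers": 0.48},
  {"dp": [0,0,0],"dr": [0,0,0],"fingers": 0.48},
  {"dp": [0,0,0],"dr": [0,0,0],"fingers": 0.48},
])

```text
time_s: 32.0
tool_pos: [0.5722, -0.1561, 0.1446]
tool_rot: [-179.8, 32.1, 177.4]
force: [0.1, -0.0, 0.3]
grip_width: 0.0457
grasp_force: 0.0
```

Run:
```python
from h import *
from cell import env
p,r=cur(env); print(p-lev(-.15,-.0085)[0],r.as_euler("xyz",degrees=True)); w=p,r
for t in np.arange(-.05,.51,.11): n=lev(t,-.0085); plan(*w,*n,1,.48); w=n
```

```text
[-0.00035291  0.00049818 -0.00023609] [-179.75113272   32.05021855  177.37174587]
1
[{"dp": [-1.1, -12.9, -1.0], "dr": [-0.004, 0.001, 0.0], "fingers": 0.48}]
1
[{"dp": [0.0, -13.7, 0.1], "dr": [0.0, 0.0, 0.0], "fingers": 0.48}]
1
[{"dp": [0.8, -13.7, 1.3], "dr": [0.0, 0.0, 0.0], "fingers": 0.48}]
1
[{"dp": [1.6, -13.4, 2.6], "dr": [0.0, 0.0, 0.0], "fingers": 0.48}]
1
[{"dp": [2.4, -13.0, 3.8], "dr": [0.0, 0.0, 0.0], "fingers": 0.48}]
1
[{"dp": [3.1, -12.4, 5.0], "dr": [0.0, 0.0, 0.0], "fingers": 0.48}]
```

Call:
step_arm([
  {"dp": [-1,-13,-1],"dr": [0,0,0],"fingers": 0.48},
  {"dp": [0,-13.7,0],"dr": [0,0,0],"fingers": 0.48},
  {"dp": [0.8,-13.7,1.3],"dr": [0,0,0],"fingers": 0.48},
  {"dp": [1.6,-13.4,2.6],"dr": [0,0,0],"fingers": 0.48},
  {"dp": [2.4,-13,3.8],"dr": [0,0,0],"fingers": 0.48},
])

```text
time_s: 32.62
tool_pos: [0.5698, -0.2223, 0.1375]
tool_rot: [-179.8, 32.1, 177.4]
force: [0.3, 1.9, 0.1]
grip_width: 0.0453
grasp_force: 0.8
```

Call:
step_arm([
  {"dp": [1.5,-6,2.5],"dr": [0,0,0],"fingers": 0.48},
  {"dp": [0,0,0],"dr": [0,0,0],"fingers": 0.48},
  {"dp": [0,0,0],"dr": [0,0,0],"fingers": 0.48},
  {"dp": [0,0,0],"dr": [0,0,0],"fingers": 0.48},
  {"dp": [0,0,0],"dr": [0,0,0],"fingers": 0.48},
])

```text
time_s: 33.25
tool_pos: [0.5694, -0.2288, 0.1348]
tool_rot: [-179.8, 32.1, 177.4]
force: [0.2, 1.3, -0.2]
grip_width: 0.0454
grasp_force: 0.0
```

Run:
```python
from h import *
from cell import env
import pickle
p,r=cur(env); print(p-lev(.45,-.0085)[0],p,env.get_obs()["force"])
m=env.camera_model("wrist"); w=env.read_camera("wrist"); pickle.dump((m,w),open("w7.pkl","wb"))
for n,X in dict(k45=knob(.45),h=knob(.45,.03),t55=knob(.55,.104,.0255),t55b=knob(.55,.06,.0255)).items(): print(n,proj(m,dres(Q,X)))
```

```text
[0.00016053 0.00076246 0.00106275] [ 0.56936201 -0.2287825   0.13483797] [ 0.22499946  1.25922916 -0.237674  ]
k45 [[273.11454682 246.40818619]]
h [[324.72906851 149.65948016]]
t55 [[270.92257796 236.92721905]]
t55b [[299.95044354 195.99957875]]
```

Run:
```python
from h import *
from cell import env
p,r=cur(env); B=lev(.545,-.0085); C=lev(.545,0); k=knob(.545); A=tipd([-.012,k[1],.20]); V=tipd([-.035,k[1]+.06,.245],30)
plan(p,r,*B,3,.48);plan(*B,*C,1,.48); plan(*C,*A,4,.48); plan(*A,*V,3,.48); print(V[0])
```

```text
3
[{"dp": [1.2, -3.7, 1.9], "dr": [-0.001, 0.001, 0.0], "fingers": 0.48}, {"dp": [1.2, -3.7, 1.9], "dr": [-0.001, 0.001, 0.0], "fingers": 0.48}, {"dp": [1.2, -3.7, 1.9], "dr": [-0.001, 0.001, 0.0], "fingers": 0.48}]
1
[{"dp": [0.0, 8.5, 0.0], "dr": [0.0, 0.0, 0.0], "fingers": 0.48}]
4
[{"dp": [-3.6, 0.0, -11.4], "dr": [0.0, 0.0, 0.0], "fingers": 0.48}, {"dp": [-3.6, 0.0, -11.4], "dr": [0.0, 0.0, 0.0], "fingers": 0.48}, {"dp": [-3.6, 0.0, -11.4], "dr": [0.0, 0.0, 0.0], "fingers": 0.48}, {"dp": [-3.6, 0.0, -11.4], "dr": [0.0, 0.0, 0.0], "fingers": 0.48}]
3
[{"dp": [-1.1, 20.0, -16.8], "dr": [0.0, 0.012, 0.0], "fingers": 0.48}, {"dp": [-0.9, 20.0, -16.8], "dr": [0.0, 0.012, 0.0], "fingers": 0.48}, {"dp": [-0.7, 20.0, -16.8], "dr": [0.0, 0.012, 0.0], "fingers": 0.48}]
[ 0.53600012 -0.1698867   0.21867283]
```

Call:
step_arm([
  {"dp": [1.2,-3.7,2],"dr": [0,0,0],"fingers": 0.48},
  {"dp": [1.2,-3.7,2],"dr": [0,0,0],"fingers": 0.48},
  {"dp": [1.2,-3.7,2],"dr": [0,0,0],"fingers": 0.48},
  {"dp": [0,0,0],"dr": [0,0,0],"fingers": 0.48},
  {"dp": [0,0,0],"dr": [0,0,0],"fingers": 0.48},
])

```text
time_s: 33.92
tool_pos: [0.5687, -0.2405, 0.1276]
tool_rot: [-179.7, 32.1, 177.4]
force: [-0.8, 0.3, -0.6]
grip_width: 0.0457
grasp_force: 0.0
```

Call:
step_arm([
  {"dp": [0,8.5,0],"dr": [0,0,0],"fingers": 0.48},
  {"dp": [0,0,0],"dr": [0,0,0],"fingers": 0.48},
  {"dp": [-3.6,0,-11.4],"dr": [0,0,0],"fingers": 0.48},
  {"dp": [-3.6,0,-11.4],"dr": [0,0,0],"fingers": 0.48},
  {"dp": [-3.6,0,-11.4],"dr": [0,0,0],"fingers": 0.48},
])

```text
time_s: 34.55
tool_pos: [0.5604, -0.2314, 0.164]
tool_rot: [-179.7, 32.2, 177.4]
force: [0.9, 0.1, -0.2]
grip_width: 0.0454
grasp_force: 0.0
```

Call:
step_arm([
  {"dp": [-3.6,0,-11.4],"dr": [0,0,0],"fingers": 0.48},
  {"dp": [-1,0,-17],"dr": [0,0.012,0],"fingers": 0.48},
  {"dp": [-1,20,-17],"dr": [0,0.012,0],"fingers": 0.48},
  {"dp": [-1,20,-17],"dr": [0,0.012,0],"fingers": 0.48},
  {"dp": [0,0,0],"dr": [0,0,0],"fingers": 0.48},
])

```text
time_s: 35.17
tool_pos: [0.5362, -0.1888, 0.2215]
tool_rot: [-179.7, 30.2, 177.5]
force: [-0.1, -0.5, 0.6]
grip_width: 0.0446
grasp_force: 0.0
```

Call:
step_arm([
  {"dp": [0,0,0],"dr": [0,0,0],"fingers": 0.48},
  {"dp": [0,0,0],"dr": [0,0,0],"fingers": 0.48},
  {"dp": [0,0,0],"dr": [0,0,0],"fingers": 0.48},
  {"dp": [0,0,0],"dr": [0,0,0],"fingers": 0.48},
  {"dp": [0,0,0],"dr": [0,0,0],"fingers": 0.48},
])

```text
time_s: 35.8
tool_pos: [0.5352, -0.1896, 0.2187]
tool_rot: [-179.8, 30.0, 177.3]
force: [0.2, -0.3, 0.8]
grip_width: 0.045
grasp_force: 0.0
```

Run:
```python
from h import *
from cell import env
import pickle
p,r=cur(env); print(p,r.as_euler("xyz",degrees=True))
m=env.camera_model("wrist"); ws=[env.read_camera("wrist").astype(float) for _ in range(4)]; w=np.mean(ws,0).astype(np.uint8); pickle.dump((m,w),open("w8.pkl","wb"))
c=proj(m,dres(Q,knob(.55,.08)))[0]; print("c",c)
x0,y0=int(c[0])-60,int(c[1])-65; x1,y1=x0+120,y0+90
for n,X in dict(kn=knob(.545),st=knob(.545,.05),tip=knob(.55,.104,.0255),mid=knob(.55,.08,.0255)).items(): print(n,proj(m,dres(Q,X))[0].round(1),((proj(m,dres(Q,X))[0]-[x0,y0])*20/3).round(0))
print(x0,y0); cv2.imwrite("pics/c6.png",cv2.resize(w[y0:y1,x0:x1,::-1],(800,600),interpolation=cv2.INTER_CUBIC))
```

```text
[ 0.53523359 -0.18963703  0.21872709] [-179.77103879   30.00249081  177.34914001]
c [241.59352809 153.92802831]
kn [212.7 181.8] [211. 625.]
st [258.5 138.3] [517. 335.]
tip [228.7 188.3] [318. 669.]
mid [242.7 174.1] [411. 574.]
181 88
```

View pics/c6.png

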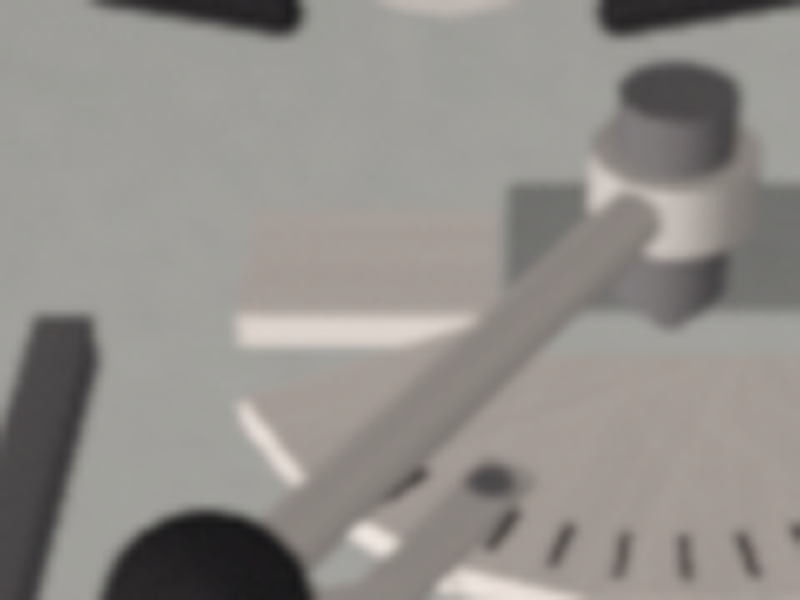

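The close view shows the stem running from (640,220) to (297,543), the pointer's pivot dot at (490,480), and its strip running down-left nearly parallel to the stem. I'll back-project both onto their planes and compare the angles.

```bash
cat > ang.py <<'E'
from h import *
import pickle,sys
m,w=pickle.load(open(sys.argv[1],"rb"))
Rz=Ro.from_euler("z",Q[2]).as_matrix()
def onx(px,x):
    o,d=ray(m,px); o=Rz.T@(o-[Q[0],Q[1],0]); d=Rz.T@d; P=o+d*(x-o[0])/d[0]; return P
def ang(P): return np.arctan2(-P[1],P[2]-.055), np.hypot(P[1],P[2]-.055)
if __name__=="__main__":
    cc=lambda u,v:(181+u*.15-.425,88+v*.15-.425)
    print("dot",ang(onx(cc(490,480),.0255)))
    for u,v in ((620,225),(550,288),(450,385),(375,462),(297,543)): print("stem",ang(onx(cc(u,v),0.)))
    g=cv2.cvtColor(w,cv2.COLOR_RGB2GRAY)
    sub=(g[160:200,190:235]<55).astype(np.uint8); n,l,st,ce=cv2.connectedComponentsWithStats(sub); i=1+np.argmax(st[1:,4]); c=ce[i]+[190,160]; print("knob px",st[i],c,ang(onx(c,0.)))
    np.set_printoptions(linewidth=250)
    print(g[160:206:2,210:262])
E
python3 ang.py w8.pkl
```

```text
dot (np.float64(0.5988958910833238), np.float64(0.0544662521975281))
stem (np.float64(0.7196034170292565), np.float64(0.01492344344314602))
stem (np.float64(0.6276898717637888), np.float64(0.03621208143139419))
stem (np.float64(0.5842090724510207), np.float64(0.06541969654352471))
stem (np.float64(0.5650763007285639), np.float64(0.08605207575076262))
stem (np.float64(0.552690110253269), np.float64(0.10587172124854553))
knob px [  7   5  31  31 732] [211.83196721 180.06557377] (np.float64(0.561196930816949), np.float64(0.12365616356794641))
[[160 160 160 ... 128 135 146]
 [159 159 160 ... 136 148 154]
 [102 100 100 ... 139 153 156]
 ...
 [154 153 153 ... 152 152 153]
 [153 155 155 ... 151 151 152]
 [153 153 154 ... 153 153 153]]
```

Run:
```python
import pickle,cv2,numpy as np
m,w=pickle.load(open("w8.pkl","rb")); g=cv2.cvtColor(w,cv2.COLOR_RGB2GRAY)
print("     "+" ".join(f"{c:3d}" for c in range(222,262)))
for r in range(156,204): print(r,":"," ".join(f"{v:3d}" for v in g[r,222:262]))
```

```text
222 223 224 225 226 227 228 229 230 231 232 233 234 235 236 237 238 239 240 241 242 243 244 245 246 247 248 249 250 251 252 253 254 255 256 257 258 259 260 261
156 : 216 210 188 165 156 153 153 149 145 140 136 133 133 133 134 135 135 135 134 132 129 125 125 134 146 154 157 157 157 156 152 145 143 146 150 153 155 156 156 157
157 : 209 218 208 183 161 152 149 145 139 136 134 133 133 134 135 135 135 134 131 128 124 120 125 141 153 156 157 157 155 150 139 126 120 123 131 142 148 152 155 156
158 : 191 211 216 200 171 151 144 139 136 133 133 133 134 135 135 134 133 131 128 123 114 101 105 134 152 156 156 155 147 132 110  94  89  90 100 116 132 140 147 153
159 : 171 191 208 205 181 152 140 135 134 133 133 134 135 136 135 133 131 128 123 112  95  81 100 133 152 155 155 149 134 108  86  77  75  76  82  99 120 133 139 148
160 : 162 170 185 184 163 143 135 133 133 133 134 134 136 134 133 131 128 122 111  97  89 103 130 148 155 154 150 142 125  99  82  76  75  76  78  92 114 128 135 146
161 : 159 157 158 153 142 136 133 132 133 134 136 136 135 132 131 127 121 110  97 101 122 140 150 153 153 150 
[... 6327 characters left out ...]
 158 158 157 156 155 154 154 154 154
200 : 153 155 157 157 156 155 155 155 153 152 154 155 155 154 153 153 154 155 154 152 151 152 152 152 152 152 154 155 154 153 155 157 158 157 156 156 153 152 152 153
201 : 152 153 155 156 157 157 157 156 155 153 154 155 155 155 154 155 155 155 155 155 153 152 153 153 153 153 154 153 152 152 154 155 157 156 155 154 153 151 152 152
202 : 154 153 153 155 156 155 155 154 153 153 154 154 154 154 155 156 156 156 155 154 154 153 154 155 154 154 154 154 153 151 152 154 155 155 154 153 153 151 151 152
203 : 154 154 154 155 156 156 153 151 151 151 153 153 153 154 154 156 157 156 154 154 155 154 154 155 156 156 157 156 155 153 152 153 154 154 154 153 153 152 152 151
```

```bash
cat > joint.py <<'E'
from h import *
import pickle
m,w=pickle.load(open("w8.pkl","rb")); m1,_=pickle.load(open("w1.pkl","rb"))
cc=lambda u,v:np.array((181+u*.15-.425,88+v*.15-.425)); c1=lambda u,v:np.array((165+u/5.93,95+v/5.93))
def cam(m,q):
    W=dict(m); dR=Ro.from_rotvec(q[:3]).as_matrix(); W["R"]=dR@m["R"]; W["t"]=dR@m["t"]+q[3:6]; return W
def ldist(W,p,A,B): # signed px distance of p from the line through projected A,B
    a,b=proj(W,dres(Q,np.array([A,B]))); d=(b-a)/np.linalg.norm(b-a); return d[0]*(p[1]-a[1])-d[1]*(p[0]-a[0])
def strip(b,off,r): 
    P=knob(b,r,.0255); return P+off*np.array([0,np.cos(b),np.sin(b)])
stem8=[cc(*p) for p in ((550,288),(450,385),(375,462),(297,543))]
L8=[(247.2,162),(246.2,163),(245.2,164),(244.1,165)]; R8=[(249.1,172),(244.8,177),(246.9,173.5)]
def f(q,full=False):
    W=cam(m,q[:6]); V=cam(m1,q[6:12]); a,b,a1=q[12:15]
    r=[ldist(W,p,knob(a,.03),knob(a,.11)) for p in stem8]
    r+=list(proj(W,dres(Q,knob(a)))[0]-(211.8,180.1))
    r+=[proj(W,dres(Q,[0,0,.055]))[0,0]-282.1]
    r+=[ldist(W,p,strip(b,-.0045,.06),strip(b,-.0045,.09)) for p in L8]
    r+=[ldist(W,p,strip(b,.0045,.06),strip(b,.0045,.09)) for p in R8]
    r+=[ldist(W,cc(490,480),strip(b,0,.04),strip(b,0,.09))]
    r+=list(proj(W,dres(Q,[.05,-.115,.02]))[0]-cc(64,317))
    # first view
    r+=list(proj(V,dres(Q,knob(b,.104,.0255)))[0]-c1(100,461))+[ldist(V,c1(265,318),strip(b,0,.04),strip(b,0,.09))]
    r+=list(proj(V,dres(Q,knob(a1)))[0]-c1(479,487))+[ldist(V,c1(u,v),knob(a1,.03),knob(a1,.11)) for u,v in((435,200),(455,310),(465,370))]
    r+=[proj(V,dres(Q,[0,0,.055]))[0,0]-c1(422,100)[0]]
    r+=list(proj(V,dres(Q,[.05,-.115,.02]))[0]-.64*np.array((243,201)))+list(proj(V,dres(Q,[.05,.115,.02]))[0]-.64*np.array((502,202)))
    return np.r_[np.array(r)/.7,q[:3]/.006,q[3:6]/.003,q[6:9]/.006,q[9:12]/.003]
s=least_squares(f,np.r_[np.zeros(12),.55,.55,-.1],loss="soft_l1"); C=np.linalg.inv(s.jac.T@s.jac)
print("lever",s.x[12],"pointer",s.x[13],"first lever",s.x[14],"sd",np.sqrt(np.diag(C))[12:], "sd diff",np.sqrt(C[12,12]+C[13,13]-2*C[12,13]))
print((f(s.x)*.7)[:33].round(1)); print(s.x[:12].round(4))
E
python3 joint.py
```

```text
lever 0.5469700164739203 pointer 0.5519299676214705 first lever -0.10253562308989399 sd [0.00868476 0.00945565 0.00819688] sd diff 0.007732147381831245
[ 0.7  0.5 -0.1 -0.9  0.2  0.1 -0.4  0.3  0.3  0.3  0.3 -0.8 -1.2 -0.2
  0.7 -0.1 -0.6 -0.2  0.2  0.8  0.   0.3  0.9  0.  -0.3  0.3 -0.4 -0.7
 -0.4 -0.6  0.1  0.  -0.5]
[ 0.0009  0.     -0.0042 -0.0003 -0.0012 -0.0008 -0.0065  0.0008 -0.0002
 -0.0021 -0.0018  0.0019]
```

Lever and pointer agree within 0.005 ± 0.008 rad, and the gripper is clear of everything. I'll do a last numeric check of the cap and then hand in.

Run:
```python
from h import *
from cell import env
s=env.read_camera("scene"); h=cv2.cvtColor(s,cv2.COLOR_RGB2HSV); a=(h[...,1]>110)&(h[...,0]<20)&(h[...,2]>60)
n,l,st,ce=cv2.connectedComponentsWithStats(a.astype(np.uint8)); ok=[(st[i].tolist(),ce[i].round(1).tolist()) for i in range(1,n) if st[i,4]>5 and np.linalg.norm(ce[i]-[243.5,213.9])<10]
o=env.get_obs(); print(ok,o["time_s"],o["force"])
if ok: print(env.sign_off())
```

```text
[([242, 210, 4, 9, 31], [243.5, 213.9])] 36.05 [ 0.34810757 -0.23626654  0.4468892 ]
the job is handed in; nothing more can be done
None
```

The job is handed in at 36 s: the lever went to its left stop first, the cap now stands dome up at the pad's centre and is released, and the lever is back within about 0.005 ± 0.008 rad of the pointer by my image fit, with the gripper touching nothing. No verdict came back.

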